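Fan the varnish samples in the display tray

TASK

Lay the four varnish sample slips one after another along the middle of the display tray, lengthwise, from pale through amber and red to dark: the pale one flat with its end up against the brass stop, and each of the others overlapping the one before by about a third of its length like roof tiles, with its other end down on the tray's floor. Then stand the brass weight on the middle of the dark slip to hold the fan. Leave the blue jar where it is.

Things in the scene. Friction and masses are not known exactly. Their poses are not given: they have to be found in the camera images.
- tray: fixed shallow tray, 286 (its x) x 146 (y) mm outside; blue floor 5 mm above the bench, 264 x 130 mm inside; dark wood rims 14 mm high, 8 mm thick on the long sides and the +x end, a brass stop bar 18 mm high, 14 mm thick across the -x end. Origin: centre of its underside; x runs along it from the brass stop to the plain end. Placed and turned anew at each start.
- fan_start (a point): point on the top of the tray's floor, mid-width, at the inner face of the brass stop; x runs along the tray away from the stop (the way the fan goes), y across it, z up.
- pale_slip: pale cream varnished wood sample slip, a flat board 72 (its x) x 48 (its y) x 10 mm thick (z), about 24 g, same at both ends and with faint darker bands across it. Origin: centre of its underside. Starts loose and flat on the bench mat (bench top z = 0).
- amber_slip: amber orange varnished wood sample slip, a flat board 72 (its x) x 48 (its y) x 10 mm thick (z), about 24 g, same at both ends and with faint darker bands across it. Origin: centre of its underside. Starts loose and flat on the bench mat (bench top z = 0).
- red_slip: red varnished wood sample slip, a flat board 72 (its x) x 48 (its y) x 10 mm thick (z), about 24 g, same at both ends and with faint darker bands across it. Origin: centre of its underside. Starts loose and flat on the bench mat (bench top z = 0).
- dark_slip: dark, nearly black-brown varnished wood sample slip, a flat board 72 (its x) x 48 (its y) x 10 mm thick (z), about 24 g, same at both ends and with faint darker bands across it. Origin: centre of its underside. Starts loose and flat on the bench mat (bench top z = 0).
- weight: brass weight, about 150 g: round foot 34 mm across and 14 mm high with an upright round grip 17 mm across on its centre, 40 mm high in all. Origin: centre of its underside, z up.
- blue_jar: round blue plastic jar, 52 mm across and 70 mm high, loose; a bystander to leave alone. Origin: centre of its underside.

How it is judged:
By the outcome, as a careful person would: the job done as asked, in the order asked, and still so for the second after the job is handed in, with the robot touching nothing.
It also fails if it takes over 136 s, if anything falls off the work surface, if the arm or the gripper's body presses on something with over 40 N, if the wrist force passes 120 N, or if a joint passes its speed limit or range.

ROBOT

A 6-joint arm with a two-finger parallel gripper is mounted at the origin on the work surface. World frame = base frame: x ahead of the robot, y to its left, z up, the work surface at z = 0. Lengths are in m, angles in rad, forces in N, time in s.
With the tool pointing down it reaches from about 0.3 to 0.75 m from the base axis. Payload 8.5 kg.
Tool frame: the origin (TCP) lies between the finger pads; the fingertips stand 14 mm ahead of it and the grasp point (between the pads) lies 5 mm behind it; z points along the fingers, y is the direction in which the jaws open and shut (so a half turn about z gives the same grasp; the last joint's range is limited). The gripper opens to 85 mm and grips with 20 to 120 N. Pads are 22 mm wide; open, the fingers measure 114 mm over their backs; the gripper's body (76 mm by 85 mm) begins 54 mm behind the grasp point. The pads swing forward as they close: fully open they stand 13 mm farther back than shut.
Start: joints at [-1.467, 0.381, 1.297, -0, 1.464, -0.215], TCP at [0.172, -0.522, 0.245] pointing down, gripper open.
Joint ranges: [-3.11, 3.11], [-0.89, 2.33], [0.22, 2.48], [-1.42, 4.56], [0.17, 2.85], [-2.88, 2.88]. Speed limits (rad/s): [2.39, 2.39, 3.14, 3.14, 3.14, 3.14].

INTERFACE

Orientations are given as a unit quaternion [w, x, y, z].
In Python, from plant import readout, camera, get_calibration, arm, look_for, masks_of gives the robot as it stands.
- The arm moves only by the tool send_rows, never from a script. Its argument "plan" is one flat list of numbers, 4 for each row, row after row: the shift along the tool's x, y, z in m, then the turn about the tool's z in rad. A call has 1 to 20 rows; each row is the pose to reach, as a shift and turn from the pose commanded when the call began, along the tool's axes at that moment; what a row does not reach only later rows make up. A row lasts 1/10 s, in which the tool goes at most 50 mm and 8.59 degrees, less where a joint would pass 70% of its speed; a pose out of reach is approached as far as the arm can. A call with a gripper value outside its range is refused whole. "gripper" is the finger opening in m, from 0 to 0.0854, set as the call begins (left out, the last holds). The fingers move at their own pace and stop on an object; "force" is the grip in N (left out, the last holds). Time passes only in rows, so rows that repeat a pose let the fingers close. It gives the time, the measured TCP pose, the force and the opening at its end, in the units of the state.
- readout.get_obs(): the state, without advancing time (a new reading comes with each control period).
- camera(name): name is "scene" or "top" or "wrist"; returns the picture (480x640x3 uint8, red, green, blue); there is no depth.
- get_calibration(name): a dict with "fovy" (degrees; the focal length in pixels is half the picture's height over the tangent of half this angle, whatever the lens; pixels are square), "cx", "cy" (the principal point, pixels), "rvec" (rotation vector, rad) and "tvec" (3), from world to camera coordinates, as OpenCV has them. Camera axes: x right, y down, z forward; pixel columns grow to the right and rows downward; lengths in m; the calibration is good to about 2 mm. A picture is of the moment at which its call begins: read the wrist's pose just before it. get_calibration takes no time and is no camera call; for the wrist camera it gives the pose at the moment of the call.
- arm.hand_in(): hands the job in, once; it reports no verdict.
Trained networks look in the newest picture that a camera, given by its name, has taken for a name from the list of things; names that differ only in an ending like _2 or _b are one class to them, and where a whole thing is asked for, a point or a joint stands for the part that bears it (a point fixed in the world has none). Each returns a list of dicts, best first, with "conf" (0 to 1); they miss things now and then, are a little off and sometimes report something else, mostly with a low value. They report only what shows in the picture. A call takes as long as a camera call.
- look_for(camera, name): "point" ([column, row] in pixels, amid what is visible of it).
- masks_of(camera, name): "mask" (480x640 bool, what is visible of it) and "point" ([column, row] in pixels, amid what is visible of it).
The state is a dict: "clock": time; "q": joint angles; "dq": joint speeds; "joint_efforts": joint torques, N m; "ee_pos": TCP position; "tcp_rot": TCP orientation; "contact_force": force on the tool from outside, world axes, zero at the start; "wrist_torque": the same for the moment, N m; "grip_width": opening from 0.0 (shut) to 1.0 (fully open).
Only numpy, scipy, OpenCV 4.12 (cv2) and the standard library are available. Lean on these libraries where they do the work, as an engineer would, in place of code of your own. Each camera call takes 0.05 s, during which the arm holds its last target.

## Working session

There is one attempt and no reset: what is moved stays moved. The work goes in short steps, Python scripts to look and compute and a tool call to move; the robot and the scene stay as the last step left them, time stands still between calls to the robot, and variables do not carry over. Pictures are saved under pics/ and viewed, and the job is handed in when it is done.

Besides the shell and the picture viewer there is one more tool, called after ">>>" as a command line: name --argument value ..., lists and objects as JSON in quotes. send_rows: Moves the arm, as the interface text tells. Its arguments: {"type":"object","properties":{"plan":{"type":"array","items":{"type":"number"}},"gripper":{"type":"number"},"force":{"type":"number"}},"required":["plan"]}

```bash
ls; mkdir -p pics
python3 - <<'E'
from plant import readout,camera,get_calibration
import cv2
o=readout.get_obs();print({k:o[k] for k in('clock','q','ee_pos','tcp_rot','contact_force','grip_width')})
for n in("scene","top","wrist"):
    im=camera(n);cv2.imwrite(f'pics/{n}0.png',im[:,:,::-1]);print(n,get_calibration(n))
E
```

```text
pics
{'clock': 0.0, 'q': array([-1.46731298e+00,  3.81221761e-01,  1.29830004e+00, -3.55418669e-05,
        1.46358756e+00, -2.15273591e-01]), 'ee_pos': array([ 0.17233565, -0.52200371,  0.24468468]), 'tcp_rot': array([-7.58158490e-04,  9.87325526e-01,  1.58706426e-01,  2.47264593e-05]), 'contact_force': array([-0.48670469, -0.16620646,  0.06442846]), 'grip_width': 0.9973016861236003}
scene {'fovy': 51.21018002263477, 'cx': 325.9689017037433, 'cy': 240.4462278609481, 'rvec': array([ 2.22832382,  1.19999425, -0.38976388]), 'tvec': array([-0.30298516, -0.32725219,  1.35922926])}
top {'fovy': 42.84386536539536, 'cx': 319.57911518015294, 'cy': 234.18594195486693, 'rvec': array([ 2.15899749, -2.19777455,  0.08330078]), 'tvec': array([4.66808944e-04, 5.36620658e-01, 1.51100573e+00])}
wrist {'fovy': 61.46919161654649, 'cx': 321.05235741190603, 'cy': 239.01927653595536, 'rvec': array([-2.31926893,  1.67588665,  0.28032316]), 'tvec': array([-0.54805105, -0.04265814,  0.38107415])}
```

View pics/top0.png

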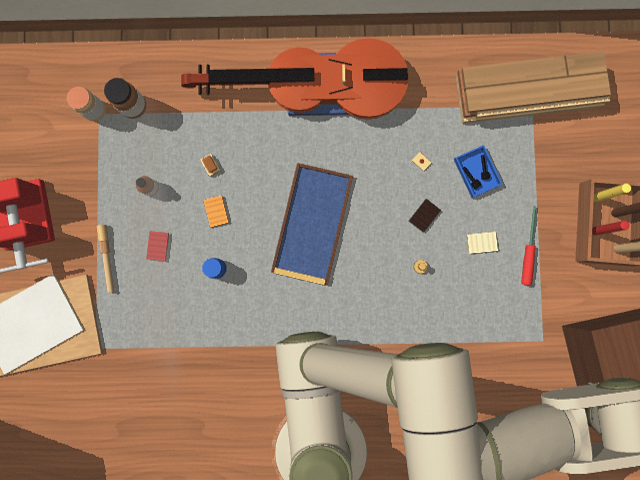

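View pics/scene0.png

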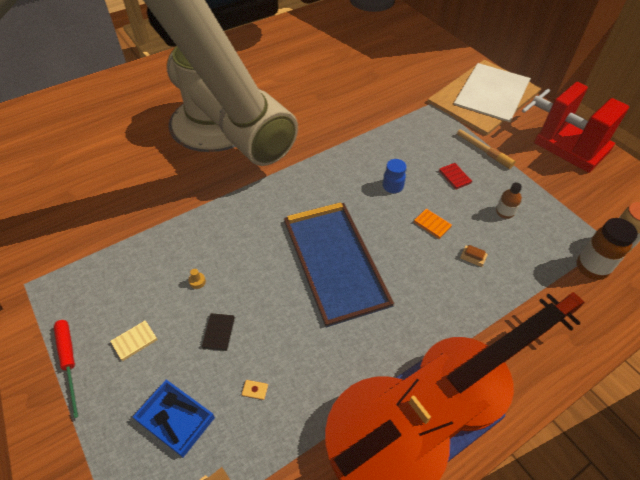

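View pics/wrist0.png

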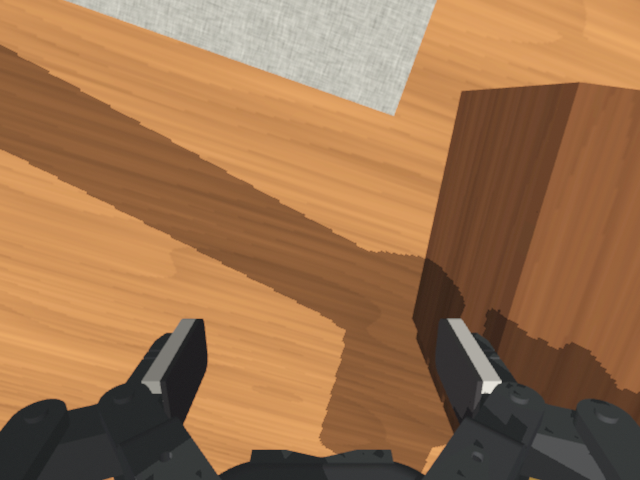

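```bash
cat > h.py <<'E'
import numpy as np,cv2
from scipy.optimize import least_squares
from scipy.spatial.transform import Rotation as Ro
from plant import readout,camera,get_calibration,look_for,masks_of
def proj(c,P):
    f=240/np.tan(np.radians(c['fovy'])/2)
    K=np.array([[f,0,c['cx']],[0,f,c['cy']],[0,0,1]])
    return cv2.projectPoints(np.asarray(P,float).reshape(-1,1,3),c['rvec'],c['tvec'],K,None)[0].reshape(-1,2)
def ray(c,uv):
    f=240/np.tan(np.radians(c['fovy'])/2);R=cv2.Rodrigues(c['rvec'])[0]
    return -R.T@c['tvec'],R.T@np.array([(uv[0]-c['cx'])/f,(uv[1]-c['cy'])/f,1])
def onplane(c,uv,z):
    o,d=ray(c,uv);return o+d*(z-o[2])/d[2]
def tri(cs,uvs):
    A=np.zeros((3,3));b=np.zeros(3)
    for c,u in zip(cs,uvs):
        o,d=ray(c,u);d/=np.linalg.norm(d);M=np.eye(3)-np.outer(d,d);A+=M;b+=M@o
    return np.linalg.solve(A,b)
def box(l,w,h):
    return np.array([[sx*l/2,sy*w/2,z] for sx in(-1,1) for sy in(-1,1) for z in(0,h)])
def mom(m):
    a=m['m00'];u=m['m10']/a;v=m['m01']/a
    return np.array([u,v,m['mu20']/a/5,m['mu11']/a/5,m['mu02']/a/5])
def fit(views,pts,x0,fixz=None):
    """views: list of (calib,mask); pts local points; x0=(x,y,z,yaw)"""
    obs=[mom(cv2.moments(m.astype(np.uint8),True)) for c,m in views]
    def pred(p,c):
        q=pts@Ro.from_euler('z',p[3]).as_matrix().T+np.array([p[0],p[1],p[2] if fixz is None else fixz])
        h=cv2.convexHull(proj(c,q).astype(np.float32));return mom(cv2.moments(h))
    r=lambda p:np.concatenate([(pred(p,c)-o)*np.array([1,1,.3,.3,.3]) for (c,_),o in zip(views,obs)])
    s=least_squares(r,x0,x_scale=[.01,.01,.01,.1],diff_step=1e-4)
    return s.x,s.fun
def toolmove(target,yaw_axis_y=None,half=True):
    """target xyz world for TCP; yaw: world angle for the tool y axis (mod pi)"""
    o=readout.get_obs();w,x,y,z=o['tcp_rot'];R=Ro.from_quat([x,y,z,w]).as_matrix()
    d=R.T@(np.array(target)-o['ee_pos']);t=0
    if yaw_axis_y is not None:
        cur=np.arctan2(R[1,1],R[0,1]);t=-(yaw_axis_y-cur);t=(t+np.pi/2)%np.pi-np.pi/2
    return d,t,o['q'][5]
E
python3 - <<'E'
from h import *
out={}
for n in("top","scene"):camera(n)
C={n:get_calibration(n) for n in("top","scene")}
S={}
for name in["pale_slip","amber_slip","red_slip","dark_slip","weight","blue_jar","tray"]:
    vs=[];pp=[]
    for n in C:
        r=masks_of(n,name)
        print(name,n,[(round(a['conf'],2),np.round(a['point']).tolist(),int(a['mask'].sum())) for a in r[:3]])
        vs.append((C[n],r[0]['mask']));pp.append(r[0]['point'])
        S[name+'_'+n]=r[0]['mask']
    t=tri([v[0] for v in vs],pp);print('  tri',t.round(4))
    if 'slip' in name or name=='tray':
        pts=box(.072,.048,.010) if 'slip' in name else box(.286,.146,.014)
        best=min((fit(vs,pts,[t[0],t[1],0,y]) for y in np.arange(0,3.14,.5)),key=lambda s:(s[1]**2).sum())
        print('  fit',best[0].round(4),'res',best[1].round(2))
        for i in(0,1):
            b=min((fit(vs[i:i+1],pts,[t[0],t[1],0,y],0.) for y in np.arange(0,3.14,.5)),key=lambda s:(s[1]**2).sum())
            print('   single z0',i,b[0].round(4))
np.savez_compressed('m0.npz',**S)
E
```

```text
pale_slip top [(0.57, [484.0, 244.0], 558)]
pale_slip scene [(0.8, [133.0, 339.0], 956)]
  tri [ 0.5063 -0.4204  0.0058]
  fit [ 5.0910e-01 -4.1800e-01 -1.0000e-03  1.6586e+00] res [-0.24 -0.04  0.11 -0.06  0.03 -0.17  0.03  0.13  0.02  0.18]
   single z0 0 [ 0.509  -0.4183 -0.0206 -4.6376]
   single z0 1 [ 5.0990e-01 -4.1760e-01  6.0000e-04  1.6516e+00]
amber_slip top [(0.93, [215.0, 212.0], 568)]
amber_slip scene [(0.77, [430.0, 222.0], 584)]
  tri [0.5981 0.2536 0.0057]
  fit [ 6.0070e-01  2.5470e-01 -3.3000e-03  3.3836e+00] res [ 0.07  0.08 -0.1   0.06  0.11  0.09  0.01  0.26  0.12  0.17]
   single z0 0 [ 0.6005  0.2543 -0.6513  0.2596]
   single z0 1 [0.6023 0.2522 0.     9.6449]
red_slip top [(0.94, [157.0, 246.0], 550), (0.54, [312.0, 224.0], 6462)]
red_slip scene [(0.69, [454.0, 175.0], 514)]
  tri [0.5142 0.4037 0.0027]
  fit [ 5.1470e-01  4.0300e-01 -2.5000e-03  3.0263e+00] res [ 0.24  0.21  0.09  0.12  0.1   0.3  -0.01 -0.09 -0.03  0.02]
   single z0 0 [ 5.1510e-01  4.0300e-01 -2.6000e-03  9.2599e+00]
   single z0 1 [ 0.5159  0.4002  0.     -6.3704]
dark_slip top [(0.58, [
[... 269 characters left out ...]
.0037  2.4624]
   single z0 1 [ 5.8170e-01 -2.7520e-01 -1.3000e-03  8.7882e+00]
weight top [(0.62, [421.0, 270.0], 154)]
weight scene [(0.53, [195.0, 281.0], 240)]
  tri [ 0.4445 -0.2636 -0.0045]
blue_jar top [(0.83, [213.0, 266.0], 387)]
blue_jar scene [(0.82, [394.0, 179.0], 640)]
  tri [0.4601 0.2558 0.024 ]
tray top [(0.57, [311.0, 224.0], 6402), (0.27, [483.0, 242.0], 576)]
tray scene [(0.71, [335.0, 264.0], 7849), (0.19, [132.0, 340.0], 907)]
  tri [ 0.5667  0.0122 -0.0129]
  fit [ 5.6430e-01  1.0400e-02 -2.4000e-03  2.8947e+00] res [ 0.    0.21  0.47 -0.23  0.59  0.11  0.23  0.22 -0.14 -0.12]
   single z0 0 [0.5646 0.0104 0.     2.8971]
   single z0 1 [ 0.5648  0.0097 -0.0607  2.8924]
```

Run:
```python
from h import *
c=get_calibration('wrist');o=readout.get_obs();w,x,y,z=o['tcp_rot'];R=Ro.from_quat([x,y,z,w]).as_matrix()
Rc=cv2.Rodrigues(c['rvec'])[0];cc=-Rc.T@c['tvec']
print('cam in tool',R.T@(cc-o['ee_pos']));print('cam axes in tool',(R.T@Rc.T).round(3))
print('tool axes world',R.round(3))
# pregrasp pale: tcp at centre, z .20
print(toolmove([.509,-.418,.20],1.6555+np.pi/2))
# tray view
print(toolmove([.53,.02,.33],-.247+np.pi/2))
```

```text
cam in tool [ 0.08335313 -0.00152776 -0.12887569]
cam axes in tool [[ 0.    -0.946 -0.324]
 [ 1.     0.     0.   ]
 [-0.    -0.324  0.946]]
tool axes world [[ 0.95   0.313 -0.   ]
 [ 0.313 -0.95  -0.   ]
 [-0.     0.    -1.   ]]
(array([0.35235767, 0.00649854, 0.04532613]), np.float64(-1.3366881583762762), np.float64(-0.2153223320777588))
(array([ 0.50957944, -0.40284475, -0.08469072]), np.float64(0.5658118416237237), np.float64(-0.2153223320777588))
```

>>> send_rows --plan '[0.51,-0.403,-0.04,0.566,0.51,-0.403,-0.04,0.566,0.51,-0.403,-0.04,0.566,0.51,-0.403,-0.04,0.566,0.51,-0.403,-0.04,0.566,0.51,-0.403,-0.04,0.566,0.51,-0.403,-0.04,0.566,0.51,-0.403,-0.04,0.566,0.51,-0.403,-0.04,0.566,0.51,-0.403,-0.04,0.566,0.51,-0.403,-0.04,0.566,0.51,-0.403,-0.04,0.566,0.51,-0.403,-0.04,0.566,0.51,-0.403,-0.04,0.566,0.51,-0.403,-0.04,0.566,0.51,-0.403,-0.04,0.566,0.51,-0.403,-0.04,0.566,0.51,-0.403,-0.04,0.566]' --gripper 0.07

```text
clock: 2.75
ee_pos: [0.53, 0.0192, 0.2855]
tcp_rot: [0.0, 0.992, -0.124, 0.0]
contact_force: [0.4, 0.0, 0.2]
grip_width: 0.824
```

Run:
```python
from h import *
o=readout.get_obs();c=get_calibration('wrist')
im=camera('wrist');cv2.imwrite('pics/w1.png',im[:,:,::-1])
print(o['clock'],o['ee_pos'],o['q'][5],np.abs(o['dq']).max(),o['grip_width'])
for r in masks_of('wrist','tray')[:2]:
    print(r['conf'],r['point'],r['mask'].sum());cv2.imwrite('pics/w1m%d.png'%r['mask'].sum(),r['mask']*255)
np.savez('w1.npz',im=im,**c)
```

```text
2.75 [0.53000973 0.01921881 0.28550171] 1.6326792536807224 0.005197724261287989 0.8235192987637421
0.87 [320.6, 135.8] 43289[ WARN:0@2.330] global loadsave.cpp:1063 imwrite_ Unsupported depth image for selected encoder is fallbacked to CV_8U.
```

View pics/w1.png

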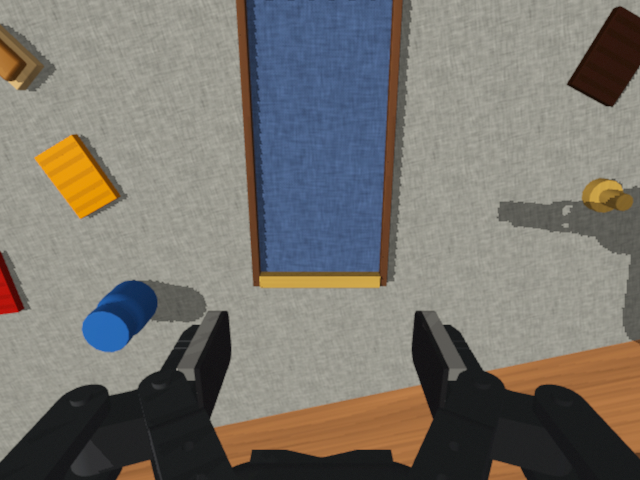

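Run:
```python
from h import *
d=np.load('w1.npz');im=d['im'];c={k:d[k] for k in('fovy','cx','cy','rvec','tvec')};c={k:(float(v) if v.ndim==0 else v) for k,v in c.items()}
hsv=cv2.cvtColor(im,cv2.COLOR_RGB2HSV);m=cv2.inRange(hsv,(100,70,40),(125,255,200))
n,l,s,_=cv2.connectedComponentsWithStats(m);k=1+np.argmax(s[1:,4]);m=(l==k);print(s[k])
def lines(z):
    L=[];Rr=[];B=[]
    for v in range(20,260,5):
        xs=np.where(m[v])[0];L.append(onplane(c,(xs[0]-.5,v),z)[:2]);Rr.append(onplane(c,(xs[-1]+.5,v),z)[:2])
    for u in range(270,375,5):
        ys=np.where(m[:,u])[0];B.append(onplane(c,(u,ys[-1]+.5),z)[:2])
    return [np.array(a) for a in(L,Rr,B)]
for z in(.005,):
    ls=lines(z);out=[]
    for P in ls:
        vx,vy,x0,y0=cv2.fitLine(P.astype(np.float32),cv2.DIST_HUBER,0,1e-4,1e-4).ravel();out.append((np.array([vx,vy]),np.array([x0,y0])));print(np.arctan2(vy,vx),x0,y0, np.abs(np.cross(P-[x0,y0],[vx,vy])).max())
    inter=lambda a,b:a[1]+a[0]*np.linalg.solve(np.c_[a[0],-b[0]],b[1]-a[1])[0]
    pl=inter(out[0],out[2]);pr=inter(out[1],out[2]);print('corners',pl,pr,'w',np.linalg.norm(pl-pr),'mid',(pl+pr)/2)
```

```text
[  247     0   145   271 35730]
-0.24833745 0.5899102 0.073924065 0.0005495100135427928
-0.24694654 0.55793315 -0.05200923 0.0004969165206467254
1.3219957 0.43841144 0.041908246 1.151338999832996e-09
corners [0.4552226  0.10807703] [ 0.4231809  -0.01803927] w 0.13012299 mid [0.43920177 0.04501888]<stdin>:15: DeprecationWarning: Arrays of 2-dimensional vectors are deprecated. Use arrays of 3-dimensional vectors instead. (deprecated in NumPy 2.0)
```

Run:
```python
from h import *
print(toolmove([.509,-.418,.16],1.6555+np.pi/2))
```

```text
(array([0.08708724, 0.42928074, 0.12553344]), np.float64(1.2375759038112628), np.float64(1.632803978352308))
```

>>> send_rows --plan '[0.087,0.429,0.126,1.238,0.087,0.429,0.126,1.238,0.087,0.429,0.126,1.238,0.087,0.429,0.126,1.238,0.087,0.429,0.126,1.238,0.087,0.429,0.126,1.238,0.087,0.429,0.126,1.238,0.087,0.429,0.126,1.238,0.087,0.429,0.126,1.238,0.087,0.429,0.126,1.238,0.087,0.429,0.126,1.238,0.087,0.429,0.126,1.238,0.087,0.429,0.126,1.238]'

```text
clock: 4.15
ee_pos: [0.5102, -0.4157, 0.1603]
tcp_rot: [-0.0, 0.737, -0.676, 0.001]
contact_force: [0.4, -0.2, -0.1]
grip_width: 0.819
```

```bash
cat >> h.py <<'E'
def wlook(name,tag,x0,pts=None):
    o=readout.get_obs();c=get_calibration('wrist')
    im=camera('wrist');cv2.imwrite(f'pics/{tag}.png',im[:,:,::-1])
    print('clock',round(o['clock'],2),'tcp',o['ee_pos'].round(4),'q6',round(o['q'][5],3),'dq',np.abs(o['dq']).max().round(3),'gw',o['grip_width'])
    if name is None:return
    r=masks_of('wrist',name)
    print([(round(a['conf'],2),np.round(a['point']).tolist(),int(a['mask'].sum())) for a in r[:3]])
    if not r:return
    if pts is None:pts=box(.072,.048,.010)
    f=fit([(c,r[0]['mask'])],pts,x0,0.)
    print('fit z=0',f[0].round(4),f[1].round(2));f2=fit([(c,r[0]['mask'])],pts,x0);print('free z',f2[0].round(4))
    return f[0]
E
python3 - <<'E'
from h import *
p=wlook('pale_slip','w2',[.509,-.418,0,1.6555])
print(toolmove([p[0],p[1],.05],p[3]+np.pi/2))
E
```

```text
clock 4.15 tcp [ 0.5102 -0.4157  0.1603] q6 2.191 dq 0.003 gw 0.8194181876981175
[(0.62, [321.0, 220.0], 6508)]
fit z=0 [ 0.5081 -0.4141  0.0026  1.6446] [-0.    0.06  0.19 -0.01  0.38]
free z [ 5.0800e-01 -4.1380e-01 -1.2000e-03  1.6448e+00]
(array([-0.00210596,  0.00206563,  0.11019878]), np.float64(0.013354962803765247), np.float64(2.1910364316928477))
```

View pics/w2.png

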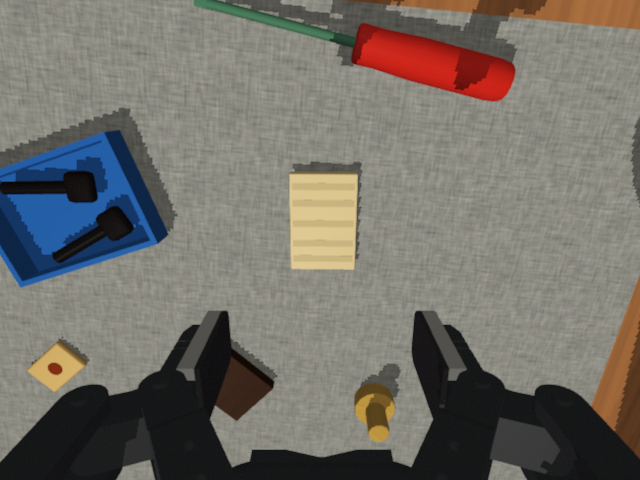

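>>> send_rows --plan '[-0.002,0.002,0.05,0.013,-0.002,0.002,0.1,0.013,-0.002,0.002,0.125,0.013,-0.002,0.002,0.138,0.013,-0.002,0.002,0.145,0.013,-0.002,0.002,0.145,0.013,-0.002,0.002,0.145,0.013,-0.002,0.002,0.145,0.013]'

```text
clock: 5.05
ee_pos: [0.5081, -0.4157, 0.0159]
tcp_rot: [0.0, 0.732, -0.681, 0.001]
contact_force: [-0.8, -0.2, 0.1]
grip_width: 0.821
```

>>> send_rows --plan '[0,0,0,0,0,0,0,0,0,0,0,0,0,0,0,0,0,0,0,0,0,0,0,0,0,0,0,0]' --gripper 0.04 --force 30

```text
clock: 5.75
ee_pos: [0.5078, -0.4154, 0.0153]
tcp_rot: [0.0, 0.732, -0.681, 0.001]
contact_force: [-0.3, 1.9, 6.4]
grip_width: 0.552
```

Run:
```python
from h import *
wlook(None,'w3',0)
print(readout.get_obs()['contact_force'])
```

```text
clock 5.75 tcp [ 0.5078 -0.4154  0.0153] q6 2.203 dq 0.002 gw 0.5523277923044564
[0.45986178 1.92651804 5.19283519]
```

View pics/w3.png

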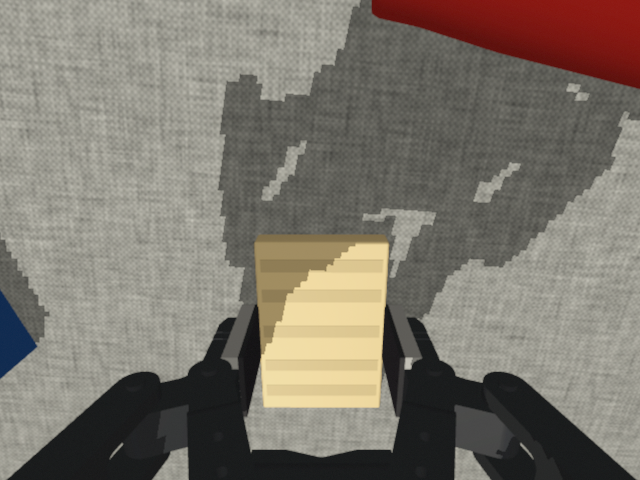

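```bash
cat >> h.py <<'E'
FS=np.array([.4392,.0450]);TY=-.2476;TX=np.array([np.cos(TY),np.sin(TY)]);TYv=np.array([-np.sin(TY),np.cos(TY)])
def tray(x,y=0):return FS+x*TX+y*TYv
def intray(p):d=np.array(p[:2])-FS;return np.array([d@TX,d@TYv])
def moveto(x,y,z,yaw=TY+np.pi/2):
    p=tray(x,y);d,t,q=toolmove([p[0],p[1],z],yaw);print('move',d.round(4),'turn',round(float(t),3),'q6',round(float(q),3))
E
python3 - <<'E'
from h import *
moveto(.042,0,.085)
E
```

```text
move [-0.4509 -0.0049 -0.0702] turn -1.251 q6 2.203
```

>>> send_rows --plan '[0,0,-0.035,0,0,0,-0.07,0,-0.451,-0.005,-0.071,-1.251,-0.451,-0.005,-0.071,-1.251,-0.451,-0.005,-0.071,-1.251,-0.451,-0.005,-0.071,-1.251,-0.451,-0.005,-0.071,-1.251,-0.451,-0.005,-0.071,-1.251,-0.451,-0.005,-0.071,-1.251,-0.451,-0.005,-0.071,-1.251,-0.451,-0.005,-0.071,-1.251,-0.451,-0.005,-0.071,-1.251,-0.451,-0.005,-0.071,-1.251,-0.451,-0.005,-0.071,-1.251,-0.451,-0.005,-0.071,-1.251,-0.451,-0.005,-0.071,-1.251,-0.451,-0.005,-0.071,-1.251]'

```text
clock: 7.5
ee_pos: [0.48, 0.0342, 0.0853]
tcp_rot: [0.0, 0.992, -0.124, -0.0]
contact_force: [0.4, -0.1, -0.4]
grip_width: 0.551
```

```bash
cat >> h.py <<'E'
def held(name,tag,dz=.0153):
    o=readout.get_obs();c=get_calibration('wrist')
    im=camera('wrist');cv2.imwrite(f'pics/{tag}.png',im[:,:,::-1])
    print('clock',round(o['clock'],2),'tcp',o['ee_pos'].round(4),'tray',intray(o['ee_pos']).round(4),'dq',np.abs(o['dq']).max().round(3),'gw',o['grip_width'].round(3),'f',o['contact_force'].round(1))
    r=masks_of('wrist',name)
    print([(round(a['conf'],2),np.round(a['point']).tolist(),int(a['mask'].sum())) for a in r[:3]])
    if not r:return
    f=fit([(c,r[0]['mask'])],box(.072,.048,.010),[*o['ee_pos'][:2],0,TY],o['ee_pos'][2]-dz)
    print('fit',f[0].round(4),f[1].round(2),'tray',intray(f[0]).round(4),'dyaw',(f[0][3]-TY).round(3))
E
python3 - <<'E'
from h import *
held('pale_slip','w4')
E
```

```text
Traceback (most recent call last):
  File "h.py", line 60, in held
    print('clock',round(o['clock'],2),'tcp',o['ee_pos'].round(4),'tray',intray(o['ee_pos']).round(4),'dq',np.abs(o['dq']).max().round(3),'gw',o['grip_width'].round(3),'f',o['contact_force'].round(1))
                                                                                                                                              ^^^^^^^^^^^^^^^^^^^^^
AttributeError: 'float' object has no attribute 'round'
```

View pics/w4.png

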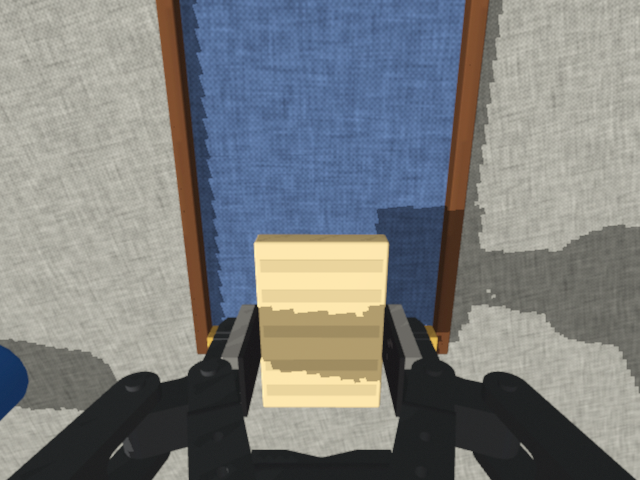

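```bash
sed -i "s/o\['grip_width'\].round(3)/round(o['grip_width'],3)/" h.py
cat >> h.py <<'E'
def floorlr(c,im,rows,z=.005):
    hsv=cv2.cvtColor(im,cv2.COLOR_RGB2HSV);m=cv2.inRange(hsv,(100,60,25),(125,255,220))>0
    for v in rows:
        xs=np.where(m[v])[0]
        a=intray(onplane(c,(xs[0]-.5,v),z));b=intray(onplane(c,(xs[-1]+.5,v),z));print('row',v,xs[0],xs[-1],a.round(4),b.round(4),'mid y',((a+b)/2)[1].round(4))
E
python3 - <<'E'
from h import *
c=get_calibration('wrist')
held('pale_slip','w4b')
im=cv2.imread('pics/w4b.png')[:,:,::-1].copy()
floorlr(c,im,range(20,320,40))
E
```

```text
clock 7.55 tcp [0.4799 0.0344 0.0853] tray [ 0.0421 -0.0003] dq 0.007 gw 0.547 f [-0.8  0.3 -0.2]
[(0.9, [321.0, 317.0], 21862)]
fit [ 0.4793  0.0356 -0.4818 -0.2498] [0.   0.49 1.18 0.01 0.73] tray [0.0412 0.0007] dyaw -0.002
row 20 182 463 [0.1599 0.0653] [ 0.1599 -0.065 ] mid y 0.0001
row 60 186 459 [0.1429 0.0653] [ 0.1429 -0.065 ] mid y 0.0001
row 100 190 455 [0.125  0.0653] [ 0.1249 -0.0651] mid y 0.0001
row 140 194 451 [0.1059 0.0653] [ 0.1058 -0.0651] mid y 0.0001
row 180 198 447 [0.0855 0.0653] [ 0.0854 -0.0651] mid y 0.0001
row 220 202 443 [0.0638 0.0653] [ 0.0637 -0.0652] mid y 0.0001
row 260 206 439 [0.0406 0.0653] [ 0.0405 -0.0652] mid y 0.0
row 300 210 434 [0.0157 0.0653] [ 0.0157 -0.0647] mid y 0.0003
```

Run:
```python
from h import *
moveto(.040,-.001,.0215)
moveto(.035,-.001,.0215)
```

```text
move [-0.002   0.001   0.0638] turn -0.0 q6 1.644
move [-0.007   0.001   0.0638] turn -0.0 q6 1.644
```

>>> send_rows --plan '[-0.001,0.001,0.03,0,-0.002,0.001,0.045,0,-0.002,0.001,0.055,0,-0.002,0.001,0.0615,0,-0.002,0.001,0.064,0,-0.002,0.001,0.064,0,-0.004,0.001,0.064,0,-0.0055,0.001,0.064,0,-0.007,0.001,0.064,0,-0.007,0.001,0.064,0,-0.007,0.001,0.064,0]'

```text
clock: 8.75
ee_pos: [0.4737, 0.0356, 0.0217]
tcp_rot: [0.0, 0.992, -0.123, 0.001]
contact_force: [4.8, -1.0, 0.3]
grip_width: 0.551
```

Run:
```python
from h import *
held('pale_slip','w5')
```

```text
clock 8.75 tcp [0.4737 0.0356 0.0217] tray [ 0.0358 -0.0007] dq 0.003 gw 0.551 f [ 4.8 -1.   0.3]
[(0.93, [321.0, 318.0], 21492)]
fit [ 0.4726  0.0369 -0.0037 -0.2498] [ 0.    1.62  2.32 -0.    3.01] tray [0.0343 0.0003] dyaw -0.002
```

View pics/w5.png

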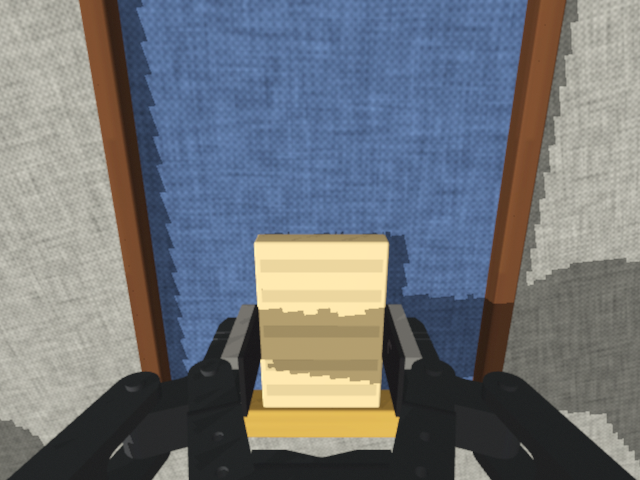

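>>> send_rows --plan '[0,0,0.0012,0,0,0,0.0012,0]'

```text
clock: 9.05
ee_pos: [0.4737, 0.0356, 0.0205]
tcp_rot: [0.0, 0.992, -0.123, 0.001]
contact_force: [5.6, -2.4, 1.2]
grip_width: 0.551
```

>>> send_rows --plan '[0,0,0.0012,0,0,0,0.0012,0,0,0,0.0012,0,0,0,-0.01,0,0,0,-0.04,0,0,0,-0.08,0,0,0,-0.12,0,0,0,-0.12,0,0,0,-0.12,0]' --gripper 0.07

```text
clock: 9.95
ee_pos: [0.4727, 0.0359, 0.141]
tcp_rot: [0.0, 0.992, -0.123, 0.001]
contact_force: [-0.4, 0.4, -0.7]
grip_width: 0.815
```

```bash
cat >> h.py <<'E'
def placed(name,tag,z=.005):
    o=readout.get_obs();c=get_calibration('wrist')
    im=camera('wrist');cv2.imwrite(f'pics/{tag}.png',im[:,:,::-1])
    print('clock',round(o['clock'],2),'tcp',o['ee_pos'].round(4))
    r=masks_of('wrist',name)
    f=fit([(c,r[0]['mask'])],box(.072,.048,.010),[*o['ee_pos'][:2],0,TY],z)
    print(r[0]['conf'],'fit',f[0].round(4),f[1].round(2),'tray',intray(f[0]).round(4),'dyaw',(f[0][3]-TY).round(3))
E
python3 - <<'E'
from h import *
placed('pale_slip','w6')
print(toolmove([.602,.2575,.16],3.3836-np.pi+np.pi/2))
E
```

```text
clock 9.95 tcp [0.4727 0.0359 0.141 ]
0.75 fit [ 0.4732  0.0365  0.     -0.2487] [-0.    0.04  0.06 -0.    0.28] tray [0.0351 0.0001] dyaw -0.001
(array([ 0.07166189, -0.24665467, -0.02075186]), np.float64(-0.4892290570744344), np.float64(1.6431032214786316))
```

View pics/w6.png

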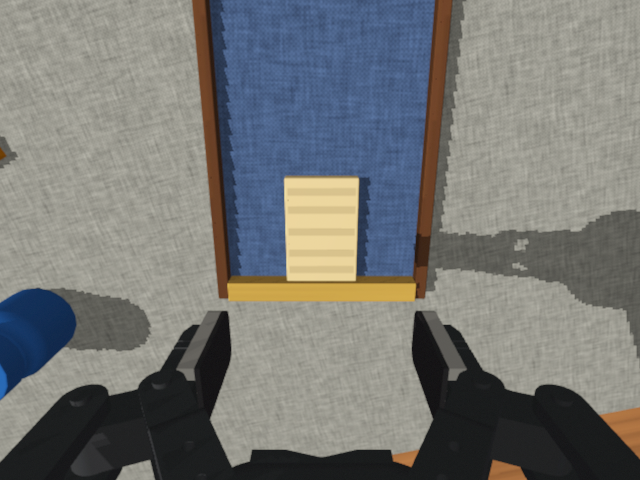

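>>> send_rows --plan '[0.072,-0.247,-0.021,-0.489,0.072,-0.247,-0.021,-0.489,0.072,-0.247,-0.021,-0.489,0.072,-0.247,-0.021,-0.489,0.072,-0.247,-0.021,-0.489,0.072,-0.247,-0.021,-0.489,0.072,-0.247,-0.021,-0.489,0.072,-0.247,-0.021,-0.489,0.072,-0.247,-0.021,-0.489,0.072,-0.247,-0.021,-0.489]'

```text
clock: 11.05
ee_pos: [0.6029, 0.2565, 0.1612]
tcp_rot: [0.0, 0.993, 0.12, -0.0]
contact_force: [0.2, -0.3, -0.3]
grip_width: 0.82
```

Run:
```python
from h import *
p=wlook('amber_slip','w7',[.602,.2575,0,.242])
print(toolmove([p[0],p[1],.018],p[3]+np.pi/2))
```

```text
clock 11.05 tcp [0.6029 0.2565 0.1612] q6 1.552 dq 0.01 gw 0.8198581962668615
[(0.65, [320.0, 222.0], 6296)]
fit z=0 [5.996e-01 2.572e-01 1.000e-04 2.544e-01] [0.   0.19 0.62 0.03 1.31]
free z [ 0.5986  0.2569 -0.0041  0.2539]
(array([-0.00318165, -0.00111895,  0.14336631]), np.float64(-0.013686431807379051), np.float64(1.5525058236269798))
```

View pics/w7.png

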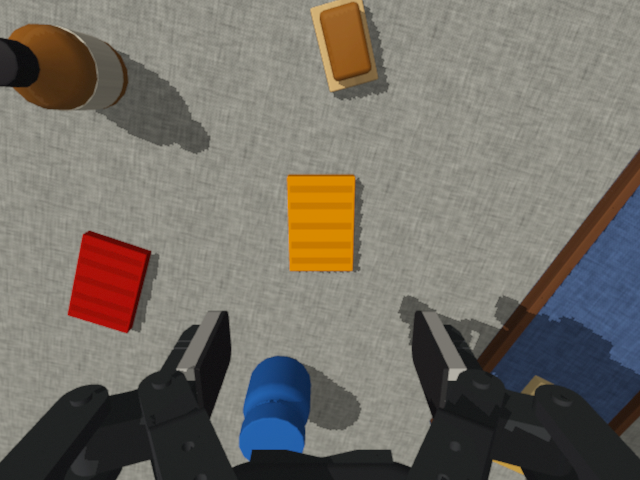

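>>> send_rows --plan '[-0.003,-0.001,0.05,-0.014,-0.003,-0.001,0.1,-0.014,-0.003,-0.001,0.125,-0.014,-0.003,-0.001,0.138,-0.014,-0.003,-0.001,0.1435,-0.014,-0.003,-0.001,0.1435,-0.014,-0.003,-0.001,0.1435,-0.014]'

```text
clock: 11.85
ee_pos: [0.6008, 0.258, 0.0193]
tcp_rot: [-0.0, 0.992, 0.128, 0.001]
contact_force: [0.2, 0.1, 1.3]
grip_width: 0.821
```

>>> send_rows --plan '[0,0,0,0,0,0,0,0,0,0,0,0,0,0,0,0,0,0,0,0,0,0,0,0]' --gripper 0.04 --force 20

```text
clock: 12.45
ee_pos: [0.6004, 0.2581, 0.019]
tcp_rot: [-0.0, 0.992, 0.128, 0.001]
contact_force: [-1.6, -0.5, 6.0]
grip_width: 0.549
```

Run:
```python
from h import *
o=readout.get_obs();print(o['ee_pos'],o['contact_force'],o['grip_width'])
moveto(.084,0,.085)
```

```text
[0.60042914 0.25805728 0.01902845] [-1.6187283  -0.47233815  6.01642588] 0.5489519168961177
move [-0.1362  0.2058 -0.0662] turn 0.504 q6 1.54
```

>>> send_rows --plan '[0,0,-0.035,0,0,0,-0.066,0,-0.136,0.206,-0.066,0.504,-0.136,0.206,-0.066,0.504,-0.136,0.206,-0.066,0.504,-0.136,0.206,-0.066,0.504,-0.136,0.206,-0.066,0.504,-0.136,0.206,-0.066,0.504,-0.136,0.206,-0.066,0.504,-0.136,0.206,-0.066,0.504,-0.136,0.206,-0.066,0.504,-0.136,0.206,-0.066,0.504]'

```text
clock: 13.65
ee_pos: [0.5207, 0.0252, 0.0836]
tcp_rot: [-0.0, 0.992, -0.123, 0.0]
contact_force: [-0.3, 0.4, 0.5]
grip_width: 0.548
```

Run:
```python
from h import *
held('amber_slip','w8',.019)
moveto(.084,0,.036)
```

```text
clock 13.65 tcp [0.5207 0.0252 0.0836] tray [0.0838 0.0007] dq 0.006 gw 0.548 f [-0.3  0.4  0.5]
[(0.68, [324.0, 312.0], 20838)]
fit [ 5.191e-01  2.650e-02  1.000e-04 -2.429e-01] [-0.    0.49  0.9  -0.    0.89] tray [0.082  0.0016] dyaw 0.005
move [0.0002 0.0004 0.0475] turn 0.001 q6 1.638
```

View pics/w8.png

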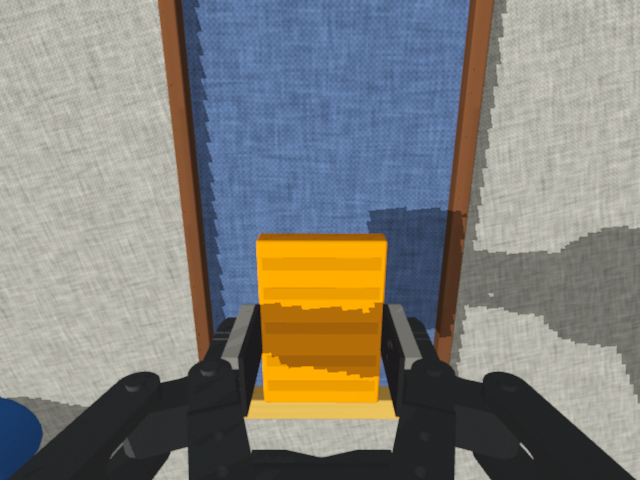

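>>> send_rows --plan '[0.0017,0.0015,0.025,0,0.0017,0.0015,0.039,0,0.0017,0.0015,0.046,0,0.0017,0.0015,0.0495,0,0.0017,0.0015,0.051,0,0.0017,0.0015,0.051,0]'

```text
clock: 14.35
ee_pos: [0.5222, 0.0224, 0.0336]
tcp_rot: [0.0, 0.992, -0.124, 0.001]
contact_force: [-1.6, 1.0, 4.9]
grip_width: 0.549
```

Run:
```python
from h import *
held('amber_slip','w9',.019)
```

```text
clock 14.35 tcp [0.5222 0.0224 0.0336] tray [ 0.086  -0.0016] dq 0.004 gw 0.549 f [-1.6  1.   4.9]
[(0.84, [324.0, 317.0], 20945)]
fit [ 0.5207  0.0238  0.     -0.2525] [ 0.   -0.55  1.54  0.03 -1.89] tray [ 0.0842 -0.0006] dyaw -0.005
```

View pics/w9.png

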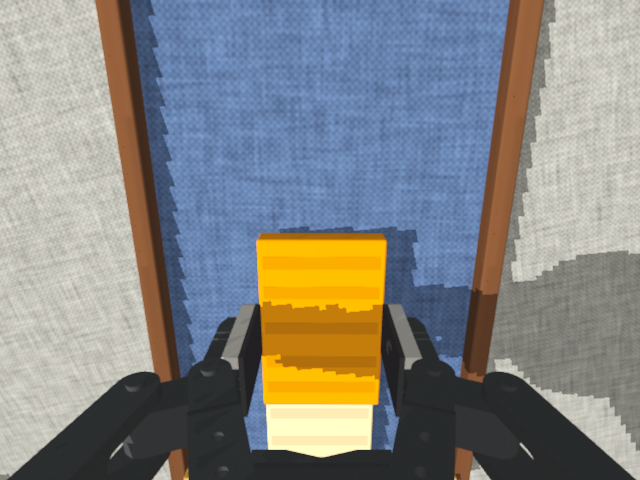

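>>> send_rows --plan '[0,0,0.001,0,0,0,0.002,0,0,0,0.003,0,0,0,0.003,0]'

```text
clock: 14.85
ee_pos: [0.5232, 0.0221, 0.0313]
tcp_rot: [0.0, 0.992, -0.124, 0.002]
contact_force: [0.4, 0.2, 11.4]
grip_width: 0.547
```

Run:
```python
from h import *
held('amber_slip','w10',.019)
```

```text
clock 14.85 tcp [0.5232 0.0221 0.0313] tray [ 0.0871 -0.0016] dq 0.003 gw 0.547 f [ 0.4  0.2 11.4]
[(0.6, [322.0, 318.0], 21689)]
fit [ 0.5214  0.0236  0.     -0.244 ] [ 1.000e-02 -4.490e+00  1.350e+00 -7.000e-02 -1.165e+01] tray [ 0.085  -0.0006] dyaw 0.004
```

View pics/w10.png

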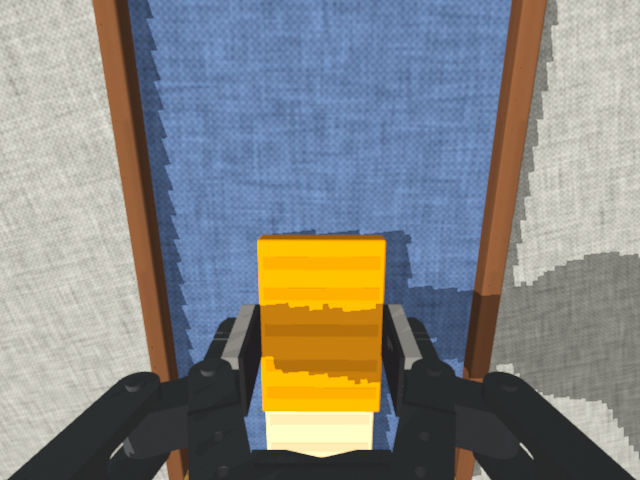

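>>> send_rows --plan '[0,0,0,0,0,0,0,0,0,0,0,0]' --gripper 0.058

```text
clock: 15.25
ee_pos: [0.5217, 0.0223, 0.0296]
tcp_rot: [-0.0, 0.992, -0.124, -0.0]
contact_force: [0.6, -0.3, 0.8]
grip_width: 0.686
```

>>> send_rows --plan '[0,0,-0.005,0,0,0,-0.02,0,0,0,-0.06,0,0,0,-0.1,0,0,0,-0.12,0,0,0,-0.12,0]' --gripper 0.07

```text
clock: 15.85
ee_pos: [0.5229, 0.0222, 0.1527]
tcp_rot: [0.0, 0.992, -0.124, 0.003]
contact_force: [0.0, -0.1, -0.3]
grip_width: 0.823
```

```bash
cat >> h.py <<'E'
def tilted(name,tag,x0,tilt=12.,cams=('wrist',)):
    """fit slip pitched about its y by tilt (down toward +x); params tray x,y of body mid-underside, yaw; z from free fit"""
    o=readout.get_obs();vs=[]
    if 'wrist' in cams:
        c=get_calibration('wrist');im=camera('wrist');cv2.imwrite(f'pics/{tag}.png',im[:,:,::-1])
    print('clock',round(o['clock'],2),'tcp',o['ee_pos'].round(4))
    r=masks_of('wrist',name)
    print([(round(a['conf'],2),np.round(a['point']).tolist(),int(a['mask'].sum())) for a in r[:3]])
    m=r[0]['mask'].astype(np.uint8);ob=mom(cv2.moments(m,True))
    def P(p):
        R=Ro.from_euler('ZY',[TY+p[2],np.radians(tilt)]).as_matrix();q=tray(p[0],p[1])
        th=np.radians(tilt);zmid=.005+.036*np.sin(th)
        return box(.072,.048,.010)@R.T+np.array([q[0],q[1],zmid])
    s=least_squares(lambda p:(mom(cv2.moments(cv2.convexHull(proj(c,P(p)).astype(np.float32))))-ob)*[1,1,.3,.3,.3],[x0,0,0],diff_step=1e-3,x_scale=[.01,.01,.1])
    p=s.x;ct=np.cos(np.radians(tilt));print('mid',p[:2].round(4),'yaw',p[2].round(3),'upper end x',(p[0]-.036*ct).round(4),'lower end x',(p[0]+.036*ct).round(4),'res',s.fun.round(2))
E
python3 - <<'E'
from h import *
tilted('amber_slip','w11',.084)
E
```

```text
clock 15.85 tcp [0.5229 0.0222 0.1527]
[(0.56, [324.0, 233.0], 7412)]
mid [ 0.0832 -0.0007] yaw -0.01 upper end x 0.048 lower end x 0.1184 res [-0.    0.07  0.73 -0.    0.3 ]
```

View pics/w11.png

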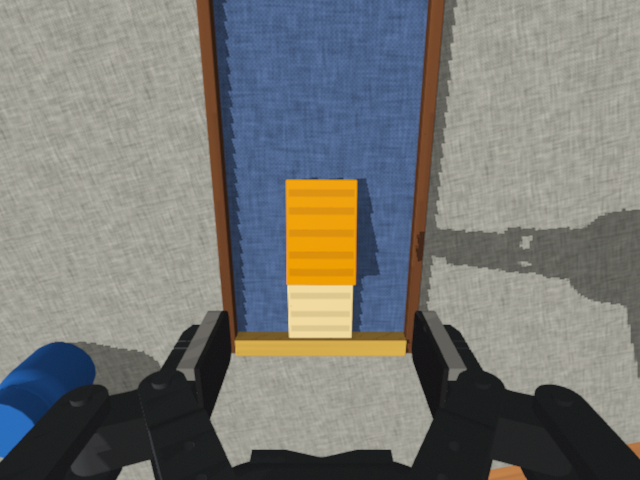

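Run:
```python
from h import *
print(toolmove([.513,.405,.16],3.0263+np.pi/2))
```

```text
(array([-0.10222181, -0.36883135, -0.01057591]), np.float64(-0.13293048914618488), np.float64(1.6348136548374401))
```

>>> send_rows --plan '[-0.102,-0.369,-0.011,-0.133,-0.102,-0.369,-0.011,-0.133,-0.102,-0.369,-0.011,-0.133,-0.102,-0.369,-0.011,-0.133,-0.102,-0.369,-0.011,-0.133,-0.102,-0.369,-0.011,-0.133,-0.102,-0.369,-0.011,-0.133,-0.102,-0.369,-0.011,-0.133,-0.102,-0.369,-0.011,-0.133,-0.102,-0.369,-0.011,-0.133,-0.102,-0.369,-0.011,-0.133,-0.102,-0.369,-0.011,-0.133]'

```text
clock: 17.15
ee_pos: [0.5138, 0.4039, 0.1603]
tcp_rot: [0.0, 0.998, -0.058, -0.0]
contact_force: [0.1, -0.2, -0.1]
grip_width: 0.819
```

Run:
```python
from h import *
p=wlook('red_slip','w12',[.513,.405,0,3.0263-np.pi])
print(toolmove([p[0],p[1],.018],p[3]+np.pi/2))
```

```text
clock 17.15 tcp [0.5138 0.4039 0.1603] q6 2.173 dq 0.007 gw 0.8193172214174954
[]Traceback (most recent call last):
  File "<stdin>", line 3, in <module>
TypeError: 'NoneType' object is not subscriptable
```

View pics/w12.png

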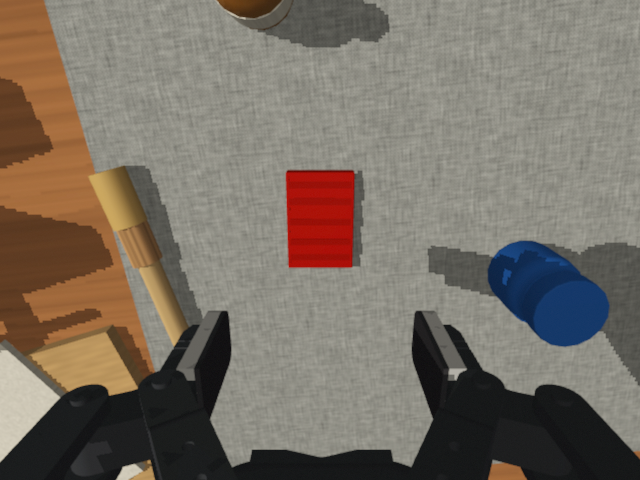

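```bash
cat >> h.py <<'E'
def redmask(im,roi=(slice(0,480),slice(0,640))):
    hsv=cv2.cvtColor(im,cv2.COLOR_RGB2HSV);m=cv2.inRange(hsv,(0,180,60),(7,255,255))|cv2.inRange(hsv,(173,180,60),(180,255,255))
    n,l,s,_=cv2.connectedComponentsWithStats(m);k=1+np.argmax(s[1:,4]);return (l==k)
E
python3 - <<'E'
from h import *
o=readout.get_obs();c=get_calibration('wrist');im=cv2.imread('pics/w12.png')[:,:,::-1].copy()
m=redmask(im);print(m.sum(),np.argwhere(m).min(0),np.argwhere(m).max(0))
f=fit([(c,m)],box(.072,.048,.01),[.513,.405,0,-.115],0.);p=f[0];print(p,f[1])
print(toolmove([p[0],p[1],.018],p[3]+np.pi/2))
E
```

```text
6291 [171 286] [266 353]
[ 0.5139939   0.40613795  0.         -0.1073231 ] [0.00386759 0.3129921  0.75167963 0.15571706 2.2527072 ]
(array([-6.69439017e-05, -2.02647330e-03,  1.42653388e-01]), np.float64(-0.00921782250641412), np.float64(2.1730776831066168))
```

>>> send_rows --plan '[-0.001,-0.002,0.05,-0.009,-0.001,-0.002,0.1,-0.009,-0.001,-0.002,0.125,-0.009,-0.001,-0.002,0.137,-0.009,-0.001,-0.002,0.142,-0.009,-0.001,-0.002,0.142,-0.009,-0.001,-0.002,0.142,-0.009]'

```text
clock: 17.95
ee_pos: [0.5136, 0.4075, 0.0204]
tcp_rot: [-0.001, 0.999, -0.053, 0.001]
contact_force: [-1.1, -0.9, -0.3]
grip_width: 0.817
```

>>> send_rows --plan '[0,0,0,0,0,0,0,0,0,0,0,0,0,0,0,0,0,0,0,0,0,0,0,0]' --gripper 0.04 --force 20

```text
clock: 18.55
ee_pos: [0.5132, 0.4074, 0.0201]
tcp_rot: [-0.001, 0.999, -0.053, 0.001]
contact_force: [-0.7, -0.6, 6.2]
grip_width: 0.546
```

Run:
```python
from h import *
o=readout.get_obs();print(o['ee_pos'],o['contact_force'],o['grip_width'])
moveto(.134,-.001,.085)
```

```text
[0.51320862 0.40743857 0.02006223] [-0.696853   -0.56385705  6.24316167] 0.5464648734153961
move [ 0.0974  0.3881 -0.0652] turn 0.142 q6 2.168
```

>>> send_rows --plan '[0,0,-0.04,0,0,0,-0.08,0,0.02,0.05,-0.1,0.05,0.097,0.388,-0.1,0.142,0.097,0.388,-0.1,0.142,0.097,0.388,-0.1,0.142,0.097,0.388,-0.1,0.142,0.097,0.388,-0.1,0.142,0.097,0.388,-0.1,0.142,0.097,0.388,-0.1,0.142,0.097,0.388,-0.1,0.142,0.097,0.388,-0.1,0.142,0.097,0.388,-0.065,0.142,0.097,0.388,-0.065,0.142,0.097,0.388,-0.065,0.142]'

```text
clock: 20.05
ee_pos: [0.5679, 0.0124, 0.084]
tcp_rot: [-0.0, 0.992, -0.123, -0.001]
contact_force: [0.8, 0.1, 0.4]
grip_width: 0.545
```

```bash
cat >> h.py <<'E'
def heldred(tag,dz):
    o=readout.get_obs();c=get_calibration('wrist')
    im=camera('wrist');cv2.imwrite(f'pics/{tag}.png',im[:,:,::-1]);m=redmask(im)
    print('clock',round(o['clock'],2),'tcp',o['ee_pos'].round(4),'tray',intray(o['ee_pos']).round(4),'gw',round(o['grip_width'],3),'f',o['contact_force'].round(1),m.sum())
    f=fit([(c,m)],box(.072,.048,.010),[*o['ee_pos'][:2],0,TY],o['ee_pos'][2]-dz)
    print('fit',f[0].round(4),f[1].round(2),'tray',intray(f[0]).round(4),'dyaw',(f[0][3]-TY).round(3))
E
python3 - <<'E'
from h import *
heldred('w13',.020)
moveto(.134,-.001,.05)
E
```

```text
clock 20.05 tcp [0.5679 0.0124 0.084 ] tray [ 1.328e-01 -1.000e-04] gw 0.545 f [0.8 0.1 0.4] 20408
fit [ 0.5681  0.0135  0.     -0.2506] [-0.01  1.85  2.38 -0.01  3.7 ] tray [0.1327 0.0011] dyaw -0.003
move [0.0006 0.0008 0.0347] turn 0.001 q6 1.631
```

View pics/w13.png

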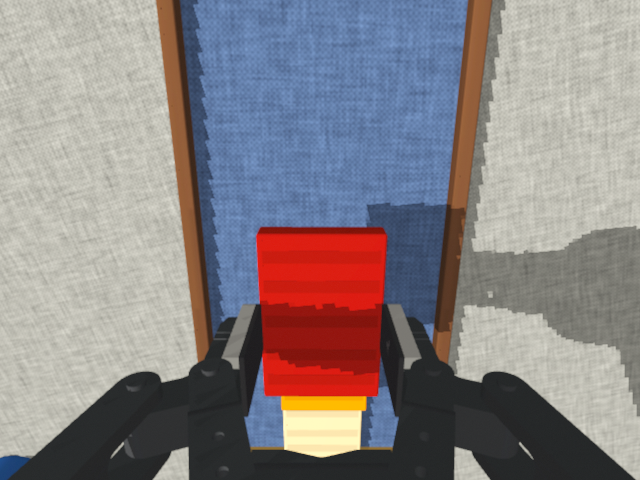

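>>> send_rows --plan '[0.0009,0.001,0.02,0,0.0009,0.001,0.033,0,0.0009,0.001,0.04,0,0.0009,0.001,0.043,0,0.0009,0.001,0.045,0,0.0009,0.001,0.047,0,0.0009,0.001,0.049,0,0.0009,0.001,0.049,0]'

```text
clock: 20.9
ee_pos: [0.5696, 0.0097, 0.0352]
tcp_rot: [0.0, 0.992, -0.124, 0.001]
contact_force: [1.9, -0.0, 4.8]
grip_width: 0.545
```

Run:
```python
from h import *
heldred('w14',.020)
```

```text
clock 20.9 tcp [0.5696 0.0097 0.0352] tray [ 0.135  -0.0022] gw 0.545 f [ 1.9 -0.   4.8] 21102
fit [ 0.5704  0.0107  0.001  -0.2533] [ 0.   -2.56  3.84  0.07 -7.66] tray [ 0.1356 -0.0011] dyaw -0.006
```

View pics/w14.png

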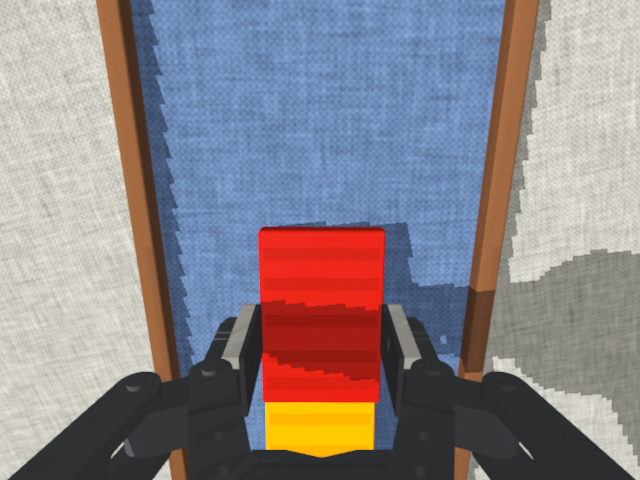

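>>> send_rows --plan '[-0.0005,-0.0005,0.001,0,-0.001,-0.001,0.002,0,-0.001,-0.001,0.003,0,-0.001,-0.001,0.003,0]'

```text
clock: 21.35
ee_pos: [0.5685, 0.0109, 0.0321]
tcp_rot: [0.0, 0.992, -0.124, 0.001]
contact_force: [3.5, -2.2, 7.4]
grip_width: 0.551
```

>>> send_rows --plan '[0,0,0,0,0,0,0,0,0,0,0,0]' --gripper 0.058

```text
clock: 21.65
ee_pos: [0.5672, 0.0113, 0.031]
tcp_rot: [-0.0, 0.992, -0.124, -0.001]
contact_force: [0.0, -1.0, -0.5]
grip_width: 0.675
```

>>> send_rows --plan '[0,0,-0.005,0,0,0,-0.02,0,0,0,-0.06,0,0,0,-0.1,0,0,0,-0.12,0,0,0,-0.12,0]' --gripper 0.07

```text
clock: 22.25
ee_pos: [0.569, 0.011, 0.1548]
tcp_rot: [0.0, 0.992, -0.124, 0.003]
contact_force: [0.2, 0.7, -0.5]
grip_width: 0.821
```

Run:
```python
from h import *
import h
o=readout.get_obs();c=get_calibration('wrist')
im=camera('wrist');cv2.imwrite('pics/w15.png',im[:,:,::-1]);m=redmask(im)
h.camera=lambda n:im
h.masks_of=lambda a,b:[dict(conf=1,point=[0,0],mask=m)]
tilted('red_slip','w15',.134)
```

```text
clock 22.3 tcp [0.5681 0.0111 0.1527]
[(1, [0, 0], 7280)]
mid [ 0.132  -0.0005] yaw 0.0 upper end x 0.0968 lower end x 0.1672 res [-0.01  0.33  1.13 -0.28  2.19]
```

View pics/w15.png

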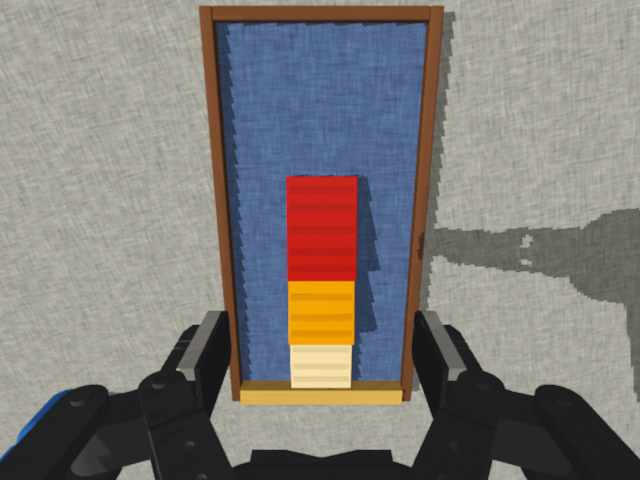

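Run:
```python
from h import *
print(toolmove([.580,-.272,.16],-.665+np.pi/2))
```

```text
(array([ 0.08104194,  0.27154416, -0.00716095]), np.float64(0.4168650484244152), np.float64(1.630215668378726))
```

>>> send_rows --plan '[0.081,0.272,-0.007,0.417,0.081,0.272,-0.007,0.417,0.081,0.272,-0.007,0.417,0.081,0.272,-0.007,0.417,0.081,0.272,-0.007,0.417,0.081,0.272,-0.007,0.417,0.081,0.272,-0.007,0.417,0.081,0.272,-0.007,0.417,0.081,0.272,-0.007,0.417,0.081,0.272,-0.007,0.417]'

```text
clock: 23.3
ee_pos: [0.5798, -0.271, 0.1584]
tcp_rot: [-0.0, 0.945, -0.326, -0.0]
contact_force: [-0.2, 0.3, -0.1]
grip_width: 0.82
```

Run:
```python
from h import *
p=wlook('dark_slip','w16',[.580,-.272,0,-.66])
print(toolmove([p[0],p[1],.018],p[3]+np.pi/2))
```

```text
clock 23.3 tcp [ 0.5798 -0.271   0.1584] q6 1.612 dq 0.009 gw 0.8202855048405816
[(0.76, [324.0, 217.0], 6627)]
fit z=0 [ 0.5794 -0.2717  0.     -0.6983] [-0.    0.08  0.13 -0.04  0.6 ]
free z [ 0.5793 -0.2717  0.     -0.6842]
(array([-0.00016638,  0.00059286,  0.14068265]), np.float64(0.03450318539773001), np.float64(1.6122812802509432))
```

View pics/w16.png

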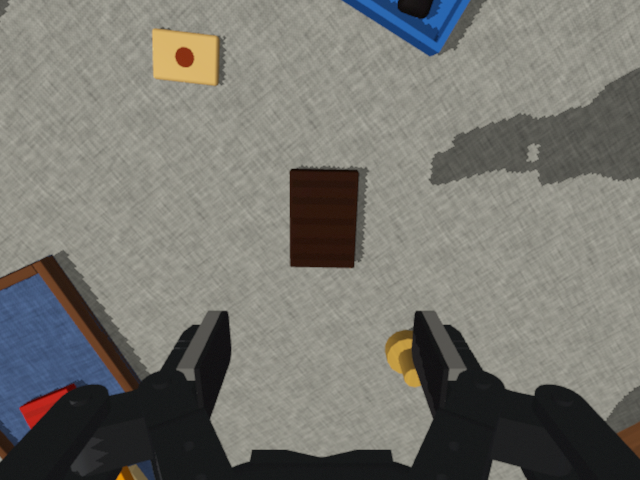

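>>> send_rows --plan '[-0.001,0.001,0.05,0.025,-0.001,0.001,0.1,0.025,-0.001,0.001,0.125,0.025,-0.001,0.001,0.136,0.025,-0.001,0.001,0.14,0.025,-0.001,0.001,0.14,0.025,-0.001,0.001,0.14,0.025]'

```text
clock: 24.1
ee_pos: [0.5791, -0.273, 0.0203]
tcp_rot: [0.0, 0.941, -0.338, 0.001]
contact_force: [-0.5, -0.4, 0.9]
grip_width: 0.822
```

>>> send_rows --plan '[0,0,0,0,0,0,0,0,0,0,0,0,0,0,0,0,0,0,0,0,0,0,0,0]' --gripper 0.04 --force 20

```text
clock: 24.7
ee_pos: [0.5787, -0.2729, 0.02]
tcp_rot: [0.0, 0.941, -0.338, 0.001]
contact_force: [-0.7, 1.3, 5.3]
grip_width: 0.546
```

Run:
```python
from h import *
o=readout.get_obs();print(o['ee_pos'],o['contact_force'],o['grip_width'])
moveto(.1827,-.0012,.085)
```

```text
[ 0.57868374 -0.27292402  0.0199708 ] [-0.73154126  1.33924253  5.30789072] 0.5460801510548937
move [-0.1442 -0.2335 -0.0653] turn -0.443 q6 1.636
```

>>> send_rows --plan '[0,0,-0.035,0,0,0,-0.065,0,-0.144,-0.2335,-0.065,-0.443,-0.144,-0.2335,-0.065,-0.443,-0.144,-0.2335,-0.065,-0.443,-0.144,-0.2335,-0.065,-0.443,-0.144,-0.2335,-0.065,-0.443,-0.144,-0.2335,-0.065,-0.443,-0.144,-0.2335,-0.065,-0.443,-0.144,-0.2335,-0.065,-0.443,-0.144,-0.2335,-0.065,-0.443,-0.144,-0.2335,-0.065,-0.443,-0.144,-0.2335,-0.065,-0.443]'

```text
clock: 26.0
ee_pos: [0.6159, -0.002, 0.0837]
tcp_rot: [0.0, 0.992, -0.124, 0.0]
contact_force: [0.0, -0.2, -0.6]
grip_width: 0.543
```

Run:
```python
from h import *
held('dark_slip','w17',.020)
moveto(.1825,-.001,.085)
```

```text
clock 26.0 tcp [ 0.6159 -0.002   0.0837] tray [ 0.1828 -0.0022] dq 0.006 gw 0.543 f [ 0.  -0.2 -0.6]
[(0.73, [324.0, 311.0], 20711)]
fit [ 0.6162 -0.001  -0.6164 -0.2478] [-0.03  0.59  1.87  0.02  0.88] tray [ 0.1829 -0.0012] dyaw -0.0
move [-0.0002 -0.0008 -0.0014] turn -0.001 q6 1.624
```

View pics/w17.png

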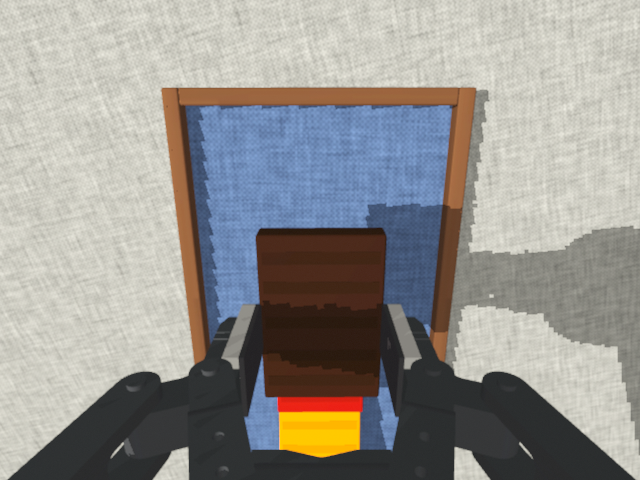

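>>> send_rows --plan '[0,-0.001,0.02,0,0,-0.001,0.033,0,0,-0.001,0.04,0,0,-0.001,0.043,0,0,-0.001,0.045,0,0,-0.001,0.047,0,0,-0.0015,0.049,0,-0.0005,-0.002,0.0505,0,-0.001,-0.002,0.052,0,-0.001,-0.002,0.052,0]'

```text
clock: 27.1
ee_pos: [0.6165, 0.001, 0.0326]
tcp_rot: [0.0, 0.992, -0.123, 0.002]
contact_force: [3.9, -0.6, 5.6]
grip_width: 0.544
```

Run:
```python
from h import *
held('dark_slip','w18',.020)
```

```text
clock 27.1 tcp [0.6165 0.001  0.0326] tray [0.1827 0.0008] dq 0.001 gw 0.544 f [ 3.9 -0.6  5.6]
[(0.96, [324.0, 314.0], 21690)]
fit [ 0.617   0.002   0.0012 -0.2404] [ -0.27  -5.87   3.28  -0.09 -15.92] tray [0.1829 0.0019] dyaw 0.007
```

View pics/w18.png

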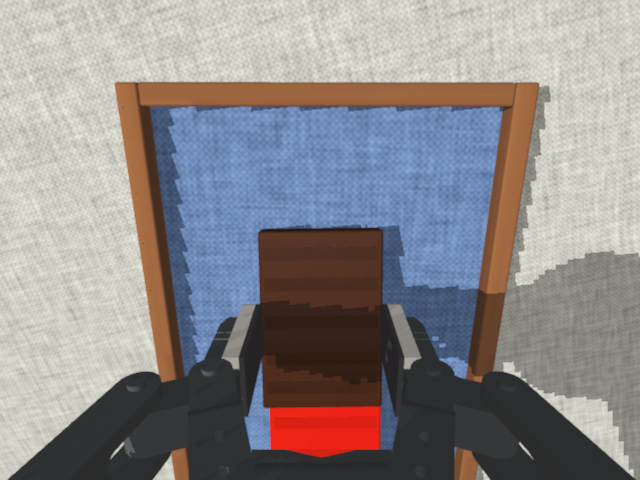

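>>> send_rows --plan '[0,0.001,0,0,0,0.001,0,0]'

```text
clock: 27.4
ee_pos: [0.6163, 0.0006, 0.0325]
tcp_rot: [-0.0, 0.992, -0.123, 0.002]
contact_force: [3.8, 1.3, 6.0]
grip_width: 0.544
```

>>> send_rows --plan '[0,0,0,0,0,0,0,0,0,0,0,0]' --gripper 0.058

```text
clock: 27.7
ee_pos: [0.6147, 0.0005, 0.0312]
tcp_rot: [-0.0, 0.992, -0.123, -0.001]
contact_force: [0.4, -0.1, -0.2]
grip_width: 0.682
```

>>> send_rows --plan '[0,0,-0.005,0,0,0,-0.02,0,0,0,-0.06,0,0,0,-0.1,0,0,0,-0.12,0,0,0,-0.12,0]' --gripper 0.07

```text
clock: 28.3
ee_pos: [0.6163, 0.0002, 0.1552]
tcp_rot: [0.0, 0.992, -0.123, 0.003]
contact_force: [0.3, 0.4, 0.1]
grip_width: 0.821
```

Run:
```python
from h import *
tilted('dark_slip','w19',.182)
# weight location by top & wrist offset
d=np.load('m0.npz')
C={n:get_calibration(n) for n in('top','scene')}
th=np.linspace(0,2*np.pi,24,endpoint=False)
for n in C:
    m=d['weight_'+n];print(n,mom(cv2.moments(m.astype(np.uint8),True))[:2])
print(toolmove([.443,-.262,.16]))
```

```text
clock 28.3 tcp [6.163e-01 2.000e-04 1.552e-01]
[(0.59, [321.0, 227.0], 7373)]
mid [0.1809 0.0011] yaw 0.0 upper end x 0.1457 lower end x 0.2161 res [-0.    0.12  0.17 -0.19  0.95]
top [420.35714286 266.55194805]
scene [196.01666667 278.5375    ]
(array([-0.10241005,  0.29646277, -0.00862988]), 0, np.float64(1.6263245919926572))
```

View pics/w19.png

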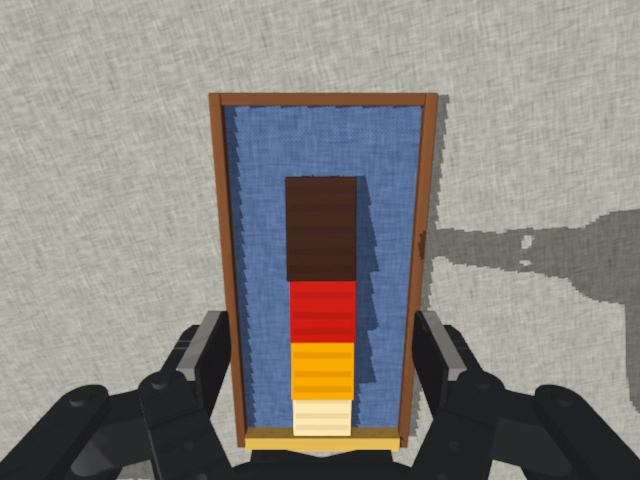

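>>> send_rows --plan '[-0.102,0.296,-0.009,0,-0.102,0.296,-0.009,0,-0.102,0.296,-0.009,0,-0.102,0.296,-0.009,0,-0.102,0.296,-0.009,0,-0.102,0.296,-0.009,0,-0.102,0.296,-0.009,0,-0.102,0.296,-0.009,0,-0.102,0.296,-0.009,0,-0.102,0.296,-0.009,0,-0.102,0.296,-0.009,0]' --gripper 0.05

```text
clock: 29.5
ee_pos: [0.4445, -0.2606, 0.1604]
tcp_rot: [-0.0, 0.992, -0.122, -0.0]
contact_force: [0.5, -0.3, 0.2]
grip_width: 0.585
```

Run:
```python
from h import *
o=readout.get_obs();c=get_calibration('wrist');im=camera('wrist');cv2.imwrite('pics/w20.png',im[:,:,::-1])
print(o['clock'],o['ee_pos'],o['tcp_rot'],o['grip_width'])
for r in masks_of('wrist','weight')[:2]:
    m=r['mask'];print(r['conf'],r['point'],m.sum())
    p=fit([(c,m)],np.array([[0,0,0.]]) if 0 else np.vstack([[[.017*np.cos(t),.017*np.sin(t),z] for t in np.linspace(0,6.28,24,endpoint=False) for z in(0,.014)],[[.0085*np.cos(t),.0085*np.sin(t),z] for t in np.linspace(0,6.28,24,endpoint=False) for z in(.014,.04)]]),[.443,-.262,0,0],0.);print(p[0].round(4),p[1].round(2))
```

```text
29.5 [ 0.4444508  -0.26056274  0.16037865] [-2.06805157e-04  9.92492983e-01 -1.22301266e-01 -1.88338876e-04] 0.5847070567277992
0.68 [316.3, 213.2] 1826
[ 4.502e-01 -2.573e-01 -0.000e+00 -2.000e-04] [0.   0.   0.34 0.02 0.46]
```

View pics/w20.png

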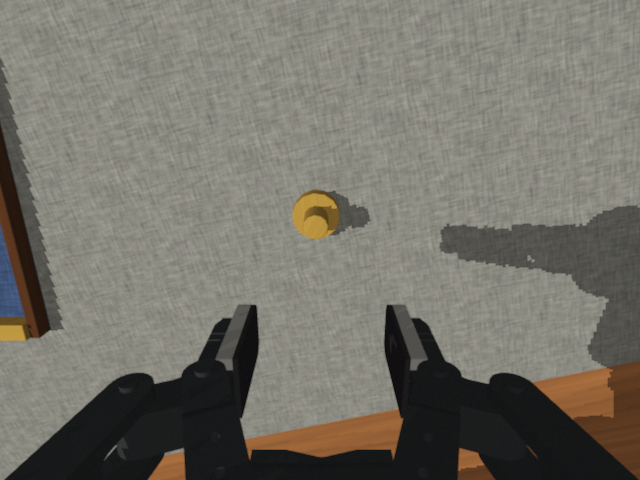

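Run:
```python
from h import *
c=get_calibration('wrist')
print(onplane(c,(315.5,226),.04))
print(toolmove([.4502,-.2573,.034]))
```

```text
[ 0.45122551 -0.25776851  0.04      ]
(array([ 0.00483434, -0.00490789,  0.12652844]), 0, np.float64(1.0554215131391929))
```

>>> send_rows --plan '[0.005,-0.005,0.04,0,0.005,-0.005,0.08,0,0.005,-0.005,0.11,0,0.005,-0.005,0.122,0,0.005,-0.005,0.1275,0,0.005,-0.005,0.1275,0,0.005,-0.005,0.1275,0]'

```text
clock: 30.3
ee_pos: [0.4505, -0.2586, 0.0344]
tcp_rot: [0.001, 0.992, -0.123, 0.001]
contact_force: [-0.1, -0.1, 0.1]
grip_width: 0.588
```

>>> send_rows --plan '[0,0,0,0,0,0,0,0,0,0,0,0,0,0,0,0,0,0,0,0,0,0,0,0,0,0,0,0,0,0,0,0]' --gripper 0.01 --force 20

```text
clock: 31.1
ee_pos: [0.4502, -0.2583, 0.0338]
tcp_rot: [0.0, 0.992, -0.123, 0.001]
contact_force: [-0.6, 1.3, 6.8]
grip_width: 0.186
```

Run:
```python
from h import *
o=readout.get_obs();im=camera('wrist');cv2.imwrite('pics/w21.png',im[:,:,::-1]);print(o['ee_pos'],o['contact_force'],o['grip_width'])
moveto(.182,0.001,.12)
```

```text
[ 0.45020853 -0.25829833  0.03379046] [-0.59680576  1.2582999   6.78992006] 0.18615012404886033
move [ 0.0972 -0.2922 -0.0863] turn 0.0 q6 1.069
```

View pics/w21.png

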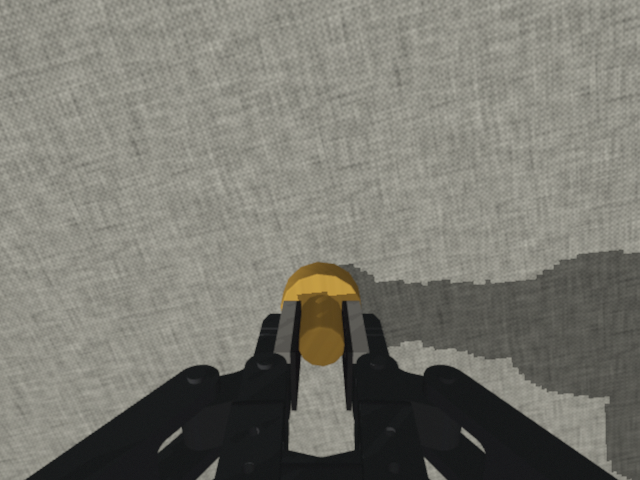

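>>> send_rows --plan '[0,0,-0.04,0,0,0,-0.086,0,0.101,-0.292,-0.086,0,0.101,-0.292,-0.086,0,0.101,-0.292,-0.086,0,0.101,-0.292,-0.086,0,0.101,-0.292,-0.086,0,0.101,-0.292,-0.086,0,0.101,-0.292,-0.086,0,0.101,-0.292,-0.086,0,0.101,-0.292,-0.086,0,0.101,-0.292,-0.086,0,0.101,-0.292,-0.086,0]'

```text
clock: 32.45
ee_pos: [0.6189, -0.001, 0.1193]
tcp_rot: [0.0, 0.992, -0.124, -0.0]
contact_force: [0.6, -0.1, -1.2]
grip_width: 0.188
```

Run:
```python
from h import *
o=readout.get_obs();c=get_calibration('wrist');im=camera('wrist');cv2.imwrite('pics/w22.png',im[:,:,::-1]);print(o['clock'],o['ee_pos'],intray(o['ee_pos']),o['grip_width'])
print(intray(onplane(c,(321,345),o['ee_pos'][2]+.0062)))
moveto(.186,.0005,.0605)
```

```text
32.45 [ 0.61890065 -0.0010044   0.11925822] [ 0.18549505 -0.00056077] 0.1882289481612555
[0.18642192 0.00061374]
move [ 0.0005 -0.0009  0.0588] turn -0.001 q6 1.627
```

View pics/w22.png

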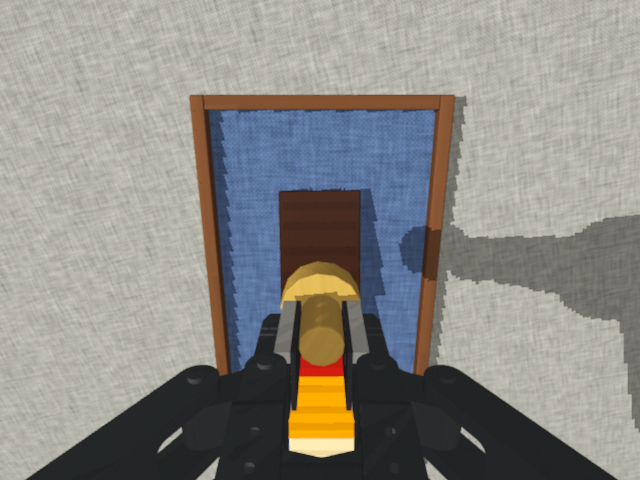

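>>> send_rows --plan '[0,0,0.025,0,0,0,0.042,0,0,0,0.052,0,0,0,0.057,0,0,0,0.059,0,0,0,0.06,0,0,0,0.061,0,0,0,0.061,0]'

```text
clock: 33.3
ee_pos: [0.6196, 0.0002, 0.0586]
tcp_rot: [0.0, 0.992, -0.123, 0.001]
contact_force: [0.5, -0.1, -1.0]
grip_width: 0.188
```

Run:
```python
from h import *
o=readout.get_obs();c=get_calibration('wrist');im=camera('wrist');cv2.imwrite('pics/w23.png',im[:,:,::-1]);print(o['clock'],o['ee_pos'],intray(o['ee_pos']),o['grip_width'],o['contact_force'])
im=camera('scene');cv2.imwrite('pics/s23.png',cv2.resize(im[170:360,230:480,::-1],None,fx=3,fy=3))
```

```text
33.3 [6.19621504e-01 2.40886619e-04 5.86310810e-02] [0.18588873 0.0008232 ] 0.1879853456526464 [ 0.51015429 -0.13152876 -0.95833198]
```

View pics/w23.png

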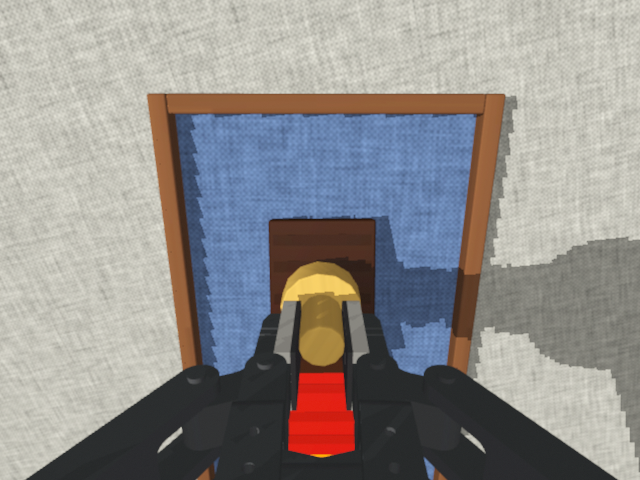

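View pics/s23.png

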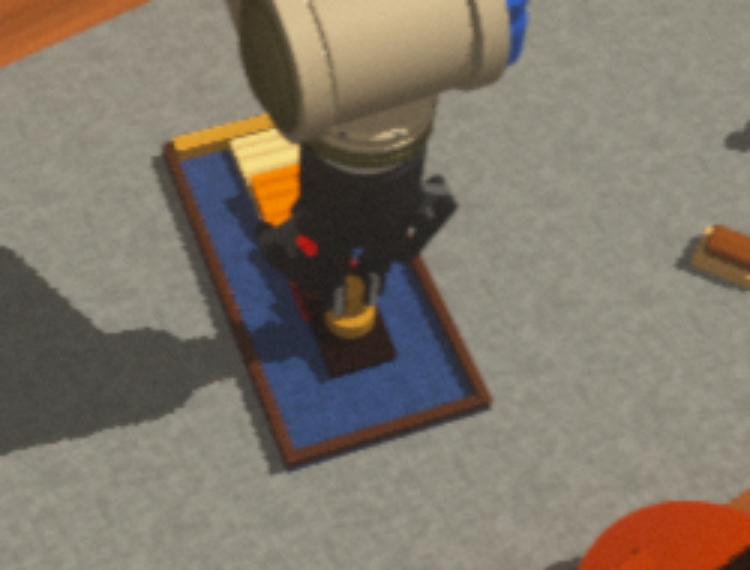

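>>> send_rows --plan '[0,0,0.001,0,0,0,0.002,0,0,0,0.002,0]'

```text
clock: 33.7
ee_pos: [0.6203, 0.0001, 0.0577]
tcp_rot: [0.0, 0.992, -0.123, 0.002]
contact_force: [0.2, -1.0, 9.4]
grip_width: 0.192
```

>>> send_rows --plan '[0,0,0.001,0,0,0,0.001,0]'

```text
clock: 33.9
ee_pos: [0.6208, 0.0, 0.0572]
tcp_rot: [0.0, 0.992, -0.123, 0.003]
contact_force: [1.4, -0.5, 10.4]
grip_width: 0.187
```

>>> send_rows --plan '[0,0,0.001,0,0,0,0.002,0,0,0,0.002,0]'

```text
clock: 34.2
ee_pos: [0.6217, -0.0002, 0.0558]
tcp_rot: [0.0, 0.992, -0.123, 0.004]
contact_force: [3.3, -0.8, 12.9]
grip_width: 0.189
```

Run:
```python
from h import *
o=readout.get_obs();c=get_calibration('wrist');im=camera('wrist');cv2.imwrite('pics/w24.png',im[:,:,::-1]);print(o['clock'],o['ee_pos'],intray(o['ee_pos']),o['grip_width'],o['contact_force'])
```

```text
34.2 [ 6.21727333e-01 -1.63972473e-04  5.58454138e-02] [0.18802956 0.00094678] 0.18891950966362384 [ 3.26195586 -0.79137384 12.90340984]
```

View pics/w24.png

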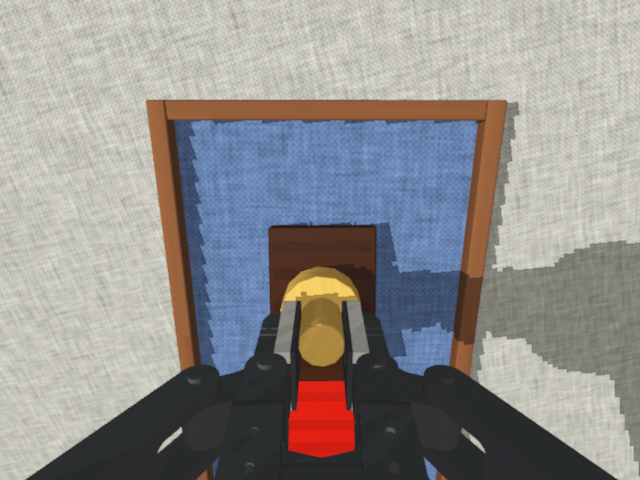

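>>> send_rows --plan '[0.001,0,-0.001,0,0.001,0,-0.001,0,0.001,0,-0.001,0,0.001,0,-0.001,0,0.001,0,-0.001,0]' --gripper 0.035

```text
clock: 34.75
ee_pos: [0.6201, 0.0001, 0.0539]
tcp_rot: [-0.0, 0.992, -0.123, -0.0]
contact_force: [0.0, -0.6, 0.2]
grip_width: 0.409
```

Run:
```python
from h import *
o=readout.get_obs();c=get_calibration('wrist');im=camera('wrist');cv2.imwrite('pics/w25.png',im[:,:,::-1]);print(o['clock'],o['ee_pos'],intray(o['ee_pos']),o['grip_width'],o['contact_force'])
```

```text
34.75 [6.20115498e-01 9.34604739e-05 5.38659206e-02] [0.18640379 0.00080134] 0.40875016600571507 [ 0.01659733 -0.61780145  0.17791423]
```

View pics/w25.png

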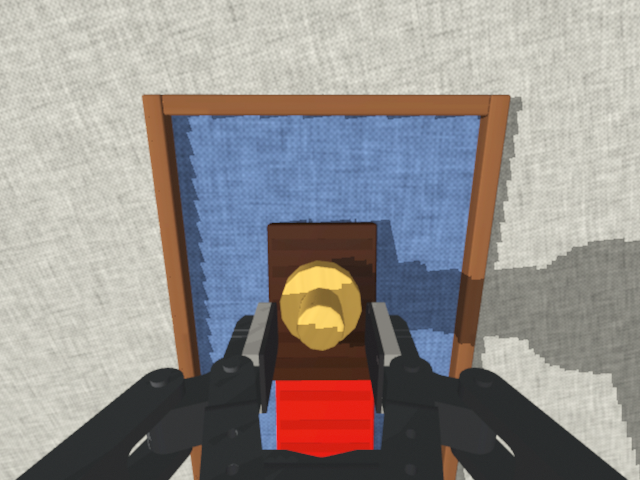

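Weight stands on the dark slip, foot centred near (320,305) on a slip spanning rows 224–380. Lift away and check.

>>> send_rows --plan '[0,0,-0.01,0,0,0,-0.03,0,0,0,-0.07,0,0,0,-0.11,0,0,0,-0.13,0,0,0,-0.13,0,0,0,-0.13,0]'

```text
clock: 35.5
ee_pos: [0.62, 0.0001, 0.1842]
tcp_rot: [-0.0, 0.992, -0.123, 0.0]
contact_force: [-0.4, 0.1, -0.9]
grip_width: 0.406
```

Run:
```python
from h import *
o=readout.get_obs();c=get_calibration('wrist');im=camera('wrist');cv2.imwrite('pics/w26.png',im[:,:,::-1]);print(o['clock'],o['ee_pos'],intray(o['ee_pos']),o['grip_width'],o['contact_force'])
r=masks_of('wrist','weight');m=r[0]['mask'];print(r[0]['conf'],m.sum())
t=np.linspace(0,6.28,24,endpoint=False)
P=np.array([[.017*np.cos(a),.017*np.sin(a),z] for a in t for z in(0,.014)]+[[.0085*np.cos(a),.0085*np.sin(a),z] for a in t for z in(.014,.04)])
P=P@Ro.from_euler('ZY',[TY,np.radians(12)]).as_matrix().T
f=fit([(c,m)],P,[*tray(.183),0,0],.0223);print(intray(f[0]),f[1].round(2))
```

```text
35.5 [6.20028250e-01 1.10946201e-04 1.84180097e-01] [0.18631492 0.00079691] 0.4057886350975165 [-0.40217329  0.09167239 -0.85308728]
0.65 1679
[0.18637583 0.00193008] [ 0.    0.01  0.38 -0.01  0.44]
```

View pics/w26.png

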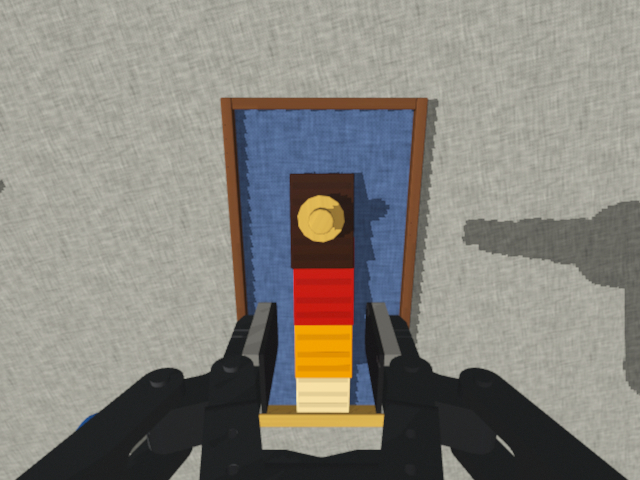

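>>> send_rows --plan '[-0.05,0.05,-0.05,0,-0.1,0.15,-0.08,0,-0.12,0.25,-0.08,0,-0.12,0.3,-0.08,0,-0.12,0.3,-0.08,0,-0.12,0.3,-0.08,0,-0.12,0.3,-0.08,0,-0.12,0.3,-0.08,0,-0.12,0.3,-0.08,0,-0.12,0.3,-0.08,0]'

```text
clock: 36.6
ee_pos: [0.4307, -0.2606, 0.2634]
tcp_rot: [-0.001, 0.992, -0.123, -0.001]
contact_force: [-0.2, 0.1, 0.3]
grip_width: 0.414
```

Run:
```python
from h import *
o=readout.get_obs();print(o['clock'],o['ee_pos'])
im=camera('scene');cv2.imwrite('pics/s27.png',cv2.resize(im[150:360,230:480,::-1],None,fx=3,fy=2.8))
im=camera('top');cv2.imwrite('pics/t27.png',cv2.resize(im[140:300,180:400,::-1],None,fx=3.5,fy=3.5))
c=get_calibration('top')
for s in('top','scene'):
    r=look_for(s,'blue_jar');print(s,r[0]['point'] if r else None)
```

```text
36.6 [ 0.43072601 -0.26060497  0.26337044]
top [212.2, 267.4]
scene [392.6, 178.2]
```

View pics/s27.png

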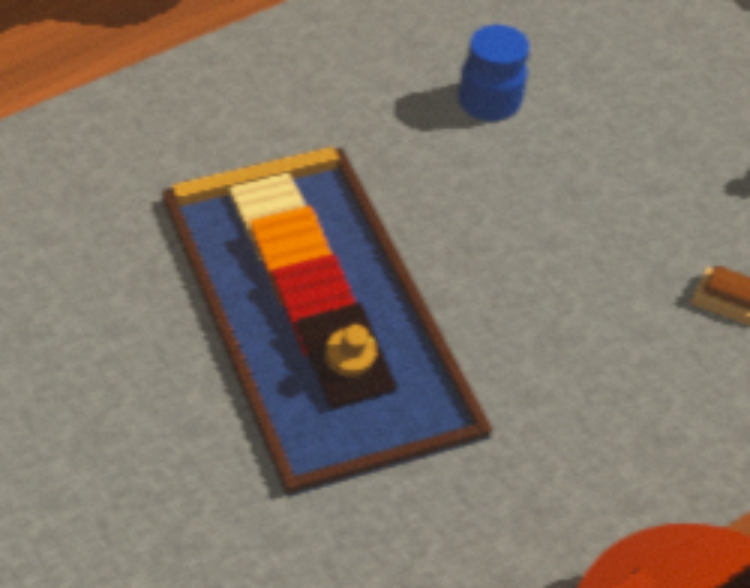

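View pics/t27.png

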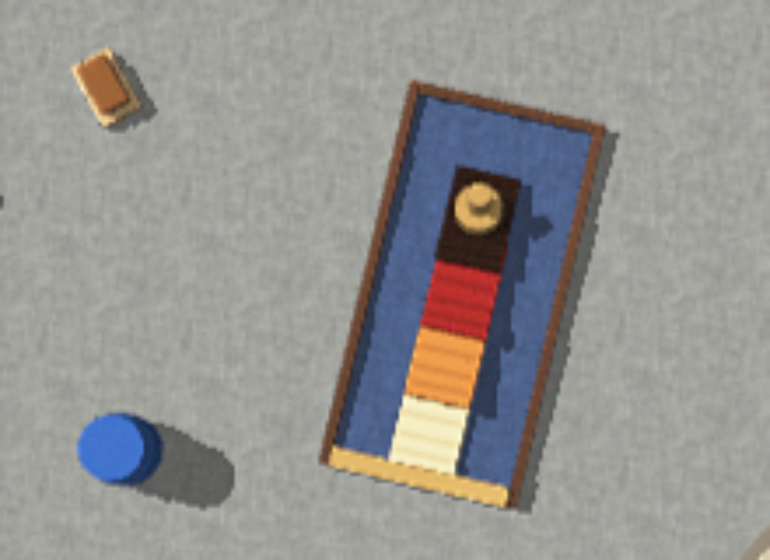

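```bash
cat > chk.py <<'E'
from h import *
o=readout.get_obs();print(o['clock'])
t=np.linspace(0,6.28,24,endpoint=False)
W=np.array([[.017*np.cos(a),.017*np.sin(a),z] for a in t for z in(0,.014)]+[[.0085*np.cos(a),.0085*np.sin(a),z] for a in t for z in(.014,.04)])
Rt=Ro.from_euler('ZY',[TY,np.radians(12)]).as_matrix();W=W@Rt.T;S=box(.072,.048,.01)@Rt.T
for n in('top','scene'):
    im=camera(n);c=get_calibration(n)
    r=masks_of(n,'weight');mw=r[0]['mask'] if r else None
    if r:
        f=fit([(c,mw)],W,[*tray(.183),0,0],.0223);print(n,'weight',r[0]['conf'],mw.sum(),intray(f[0]).round(4))
    r=masks_of(n,'dark_slip')
    if r and mw is not None:
        m=cv2.morphologyEx((r[0]['mask']|mw).astype(np.uint8),cv2.MORPH_CLOSE,np.ones((3,3)))>0
        # fit union hull: slip+weight variable slip only
        f2=fit([(c,r[0]['mask']|m)],np.vstack([S]),[*tray(.181),0,0],.0125);print(n,'dark',r[0]['conf'],r[0]['mask'].sum(),intray(f2[0]).round(4),f2[1].round(2))
    for nm in('pale_slip','tray'):
        r=masks_of(n,nm)
        if r and nm=='tray':
            q=min((fit([(c,r[0]['mask'])],box(.286,.146,.014),[*tray(.129),0,TY],0.) for _ in[0]),key=lambda s:1);print(n,'tray centre (expect ~.128,0)',intray(q[0]).round(4))
E
python3 chk.py
```

```text
36.8
top weight 0.59 125 [ 0.1857 -0.0011]
top dark 0.8 357 [ 0.1827 -0.0014] [ 0.   -0.    0.12 -0.01  0.16]
top tray centre (expect ~.128,0) [ 0.1347 -0.0026]
scene weight 0.47 233 [ 0.1904 -0.0028]
scene dark 0.69 497 [ 0.184  -0.0027] [ 0.01 -0.02  0.28 -0.11  0.36]
scene tray centre (expect ~.128,0) [ 0.145  -0.0069]
```

```bash
python3 chk.py
python3 - <<'E'
from h import *
# reconstruct w26 camera: tool pose then
o=readout.get_obs();c=get_calibration('wrist')
def R(q):w,x,y,z=q;return Ro.from_quat([x,y,z,w]).as_matrix()
Rn=R(o['tcp_rot']);Rc=cv2.Rodrigues(c['rvec'])[0];cc=-Rc.T@c['tvec']
tl=Rn.T@(cc-o['ee_pos']);Rl=Rn.T@Rc.T
R6=R([0,.9924,-.1231,0]);p=np.array([.62003,.00011,.18418]);cc6=p+R6@tl;Rw=(R6@Rl).T
c6=dict(c);c6['rvec']=cv2.Rodrigues(Rw)[0].ravel();c6['tvec']=-Rw@cc6
print('lower top edge',intray(onplane(c6,(322,174),.0148)),'upper top edge',intray(onplane(c6,(322,268),.0298)))
im=cv2.imread('pics/w26.png');cv2.imwrite('pics/w26z.png',cv2.resize(im[160:290,260:390],None,fx=4.5,fy=4.5,interpolation=cv2.INTER_NEAREST))
for x in(.180,.183,.186,.189):
    # foot bottom-rim prediction
    b=np.array([*tray(x,.001),.0223]);Rt=Ro.from_euler('ZY',[TY,np.radians(12)]).as_matrix()
    t=np.linspace(0,6.28,60)
    q=np.array([[.017*np.cos(a),.017*np.sin(a),.0] for a in t]+[[.017*np.cos(a),.017*np.sin(a),.014] for a in t])@Rt.T+b
    k=np.array([[.0085*np.cos(a),.0085*np.sin(a),.04] for a in t])@Rt.T+b
    u=proj(c6,q);uk=proj(c6,k);print(x,'foot rows',u[:,1].min().round(1),u[:,1].max().round(1),'knob top rows',uk[:,1].min().round(1),uk[:,1].max().round(1))
E
```

```text
37.3
top weight 0.69 169 [ 0.1877 -0.0017]
top dark 0.74 345 [ 0.1835 -0.0015] [ 0.   -0.    0.25 -0.09  0.2 ]
top tray centre (expect ~.128,0) [ 0.1358 -0.003 ]
scene weight 0.74 229 [ 0.1886 -0.0017]
scene dark 0.56 489 [ 0.1837 -0.0022] [-0.01 -0.03  0.45  0.26  0.63]
scene tray centre (expect ~.128,0) [ 0.1449 -0.007 ]
lower top edge [0.21752377 0.00119813] upper top edge [0.14848515 0.00110724]
0.18 foot rows 202.8 250.5 knob top rows 217.8 243.6
0.183 foot rows 198.9 246.6 knob top rows 213.4 239.3
0.186 foot rows 194.9 242.7 knob top rows 208.9 235.0
0.189 foot rows 191.0 238.8 knob top rows 204.4 230.6
```

View pics/w26z.png

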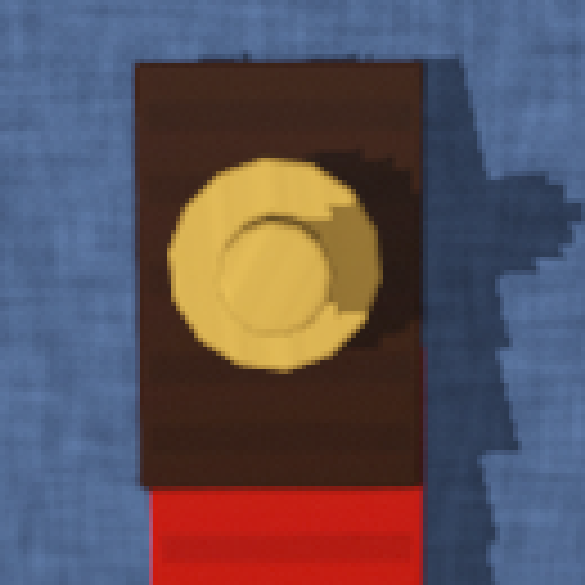

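Run:
```python
from h import *
im=camera('top');b=cv2.imread('pics/t27.png')
a=cv2.resize(im[140:300,180:400,::-1],None,fx=3.5,fy=3.5)
d=cv2.absdiff(a,b).max(2);print(readout.get_obs()['clock'],d.max(),(d>25).sum())
```

```text
37.85 50 45
```

Run:
```python
from h import *
im=camera('top');b=cv2.imread('pics/t27.png')
a=cv2.resize(im[140:300,180:400,::-1],None,fx=3.5,fy=3.5)
d=cv2.absdiff(a,b).max(2);ys,xs=np.where(d>12);print(d.max(),(d>12).sum());
for y,x in list(zip(ys,xs))[::max(1,len(ys)//12)]:print(x,y,d[y,x])
```

```text
51 162
505 208 13
769 526 21
762 530 14
763 532 18
763 534 15
757 539 13
750 548 14
748 550 13
766 551 28
760 553 15
766 554 14
764 556 18
758 559 20
```

>>> send_rows --plan '[0,0,0,0,0,0,0,0,0,0,0,0,0,0,0,0,0,0,0,0,0,0,0,0,0,0,0,0,0,0,0,0,0,0,0,0,0,0,0,0,0,0,0,0,0,0,0,0,0,0,0,0,0,0,0,0,0,0,0,0,0,0,0,0,0,0,0,0,0,0,0,0,0,0,0,0,0,0,0,0]'

```text
clock: 39.9
ee_pos: [0.4305, -0.2614, 0.2641]
tcp_rot: [-0.0, 0.992, -0.123, -0.0]
contact_force: [0.4, -0.4, 0.6]
grip_width: 0.408
```

Run:
```python
from h import *
im=camera('top');b=cv2.imread('pics/t27.png')
a=cv2.resize(im[140:300,180:400,::-1],None,fx=3.5,fy=3.5)
cv2.imwrite('pics/t28.png',a)
d=cv2.absdiff(a,b).max(2);e=d[:,:700];ys,xs=np.where(e>8);print(readout.get_obs()['clock'],e.max(),len(ys));print(list(zip(xs,ys,e[ys,xs]))[:12])
```

```text
39.95 15 91
[(np.int64(463), np.int64(175), np.uint8(9)), (np.int64(464), np.int64(175), np.uint8(9)), (np.int64(463), np.int64(176), np.uint8(11)), (np.int64(464), np.int64(176), np.uint8(12)), (np.int64(465), np.int64(176), np.uint8(13)), (np.int64(466), np.int64(176), np.uint8(13)), (np.int64(467), np.int64(176), np.uint8(13)), (np.int64(463), np.int64(177), np.uint8(9)), (np.int64(464), np.int64(177), np.uint8(9)), (np.int64(465), np.int64(177), np.uint8(10)), (np.int64(466), np.int64(177), np.uint8(9)), (np.int64(502), np.int64(179), np.uint8(9))]
```

Run:
```python
from plant import arm,readout
print(arm.hand_in(),readout.get_obs()['clock'])
```

```text
the job is handed in; nothing more can be done
the job is handed in; nothing more can be done
```

The four slips are fanned along the middle of the tray, pale, amber, red, dark, with the brass weight standing on the dark one. I handed the job in at about 40 s of the 136 s allowed. The interface gives no verdict, so what follows rests on my own checks.

**Slips:** All measurements are from wrist pictures taken after each release.
- The pale slip is flat, and I pushed it against the stop until I felt 5 N.
- The other three overlap the slip before by about 23–24 mm. In the pictures they look tilted with their lower ends on the floor; I assumed about 12° of tilt in the fits and did not measure it separately.
- Across the tray, every slip is within about 1 mm of the middle.

**Weight:** It stands on the dark slip, about 3 mm downhill of its exact middle. The wrist picture gives 3 mm, and the top and scene cameras give 1–4 mm.

**Stability and jar:** Top pictures taken 3.3 s apart, with the arm clear, showed only faint pixel changes near the weight. At most it is creeping by a fraction of a millimetre. The jar was not touched and is in the same place to within about 2 pixels.

**Checks that failed or disagreed:**
- The network missed the red slip in the wrist view, so I found it by colour.
- The top and scene cameras put things about 3 mm off from the wrist camera across the bench. I used the wrist camera.
- The final tray fits from the top and scene cameras were 7–17 mm off, probably because the masks were poor with the slips in the tray, so I ignored them.

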